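Open the vacuum pump's filter box with the flat key

ROBOT

A 7-joint arm with a two-finger parallel gripper is mounted at the origin on the work surface. World frame = base frame: x ahead of the robot, y to its left, z up, the work surface at z = 0. Lengths are in m, angles in rad, forces in N, time in s.
With the tool pointing down it reaches from about 0.4 to 0.875 m from the base axis. Payload 19.3 kg.
Tool frame: the origin (TCP) lies at the very end of the fingers, on their centre line; the grasp point (between the pads) lies 19 mm behind it; x points along the fingers, y is the direction in which the jaws open and shut, and the axes are right-handed (so a half turn about x gives the same grasp; the last joint's range is limited). The gripper opens to 85 mm and grips with 20 to 120 N. Pads are 22 mm wide; open, the fingers measure 114 mm over their backs; the gripper's body (76 mm by 85 mm) begins 54 mm behind the grasp point. The pads swing forward as they close: fully open they stand 13 mm farther back than shut.
Start: joints at [1.168, 0.521, -0.036, 1.599, 0.021, 1.021, -0.113], TCP at [0.204, -0.591, 0.231] pointing down, gripper open.
Joint ranges: [-2.91, 2.91], [-0.3, 2.13], [-1.5, 1.42], [0.17, 2.43], [-1.26, 4.41], [0.16, 1.93], [-2.52, 2.52]. Speed limits (rad/s): [1.89, 1.89, 2.39, 2.39, 3.01, 3.01, 3.01].

INTERFACE

Orientations are given as [roll, pitch, yaw] about the fixed x, y, z axes, in that order (R = Rz(yaw) Ry(pitch) Rx(roll)).
In Python, from workcell import bot, grab_frame, job_done gives the robot as it stands.
- The arm moves only by the shell command python3 -m pendant 'ROWS' [OPENING] [FORCE]. ROWS is JSON, a list of rows, each a list of 4 numbers: the shift along the tool's x, y, z in mm, then the turn about the tool's x in degrees. A call has 1 to 12 rows; each row shifts and turns the commanded pose from where the row before left it, along the tool's axes as they then stand; what a row does not reach is not made up. A row lasts 1/8 s, in which the tool goes at most 62.5 mm and 10.7 degrees, less where a joint would pass 70% of its speed; a pose out of reach is approached as far as the arm can. A call is refused whole if a number of a shift passes 62.5 or a number of a turn 10.7, either way. A call with a gripper value outside its range is refused whole. OPENING is the opening, from -1 (shut) to 1 (fully open), set as the call begins (- or left out, the last holds). The fingers move at their own pace and stop on an object; FORCE is the grip in N (left out, the last holds). Time passes only in rows, so rows that do not move let the fingers close. It gives the time, the measured TCP pose, the force and the opening at its end, in the units of the state.
- bot.observe(): the state, without advancing time (a new reading comes with each control period).
- grab_frame(name): name is "scene" or "top" or "wrist"; returns a dict with "img" (480x640x3 uint8, red, green, blue), "fovy" (degrees; the focal length in pixels is half the picture's height over the tangent of half this angle, whatever the lens; pixels are square), "cx", "cy" (the principal point, pixels), "k1" (the pictures are not rectified: a ray, as slopes to the right and down, at radius r is drawn at 1 + k1 r^2 times it, then the intrinsics apply), "R" (3x3) and "t" (3): a world point X has camera coordinates R X + t. Camera axes: x right, y down, z forward; pixel columns grow to the right and rows downward; lengths in m; the calibration is good to about 2 mm. A picture is of the moment at which its call begins. There is no depth.
- job_done(): hands the job in, once; it reports no verdict.
The state is a dict: "clock": time; "qpos": joint angles; "qd": joint speeds; "joint_efforts": joint torques, N m; "position": TCP position; "tool_rot": TCP orientation; "force": force on the tool from outside, world axes, zero at the start; "moment": the same for the moment, N m; "grip_width": finger opening in m.
Only numpy, scipy, OpenCV 4.12 (cv2) and the standard library are available. Lean on these libraries where they do the work, as an engineer would, in place of code of your own. Each camera call takes 0.05 s, during which the arm holds its last target.

TASK

Open the filter box: take the flat steel key from its wooden block, fit its blade into the slotted fastener that sticks up through the cover, push it down against its spring and turn it a quarter turn counter-clockwise to its stop, so that it springs back up unlocked. Turn it with the key only, never with the fingers, and do not force it: it turns easily once pushed down. Then stand the key back in the slot of its block, lift the white cover off by its black grip and lay it gently flat in the foil tray, grip upwards, without knocking over the small jar.

Things in the scene. Friction and masses are not known exactly. Their poses are not given: they have to be found in the camera images.
- plunger: Spring fastener of the grey filter box. Origin on its turning axis at the top of its steel head, 98 mm above the table when up; z up, x along the box towards the cover's grip (axes do not turn with the head). Head: oblong bar 52 x 20.5 mm, 15 high, blind slot along it 40 x 8.5 mm, 10 deep. At the start bar and slot stand 0 to 0.3 rad counter-clockwise of x, exact angle not told: see or feel it.
- lock_base (a point): Point on the fastener's axis on the box floor, 4 mm above the table, axes as the plunger's. Push and turn: 5 N starts it down, 8 N at 4 mm, hard stop at 6 mm; pressed 3.5 mm or more it turns counter-clockwise from above (0.12 N m) to a hard stop 90 degrees from x; unpressed, a catch blocks it at 20 degrees (2 N m counts as forcing). Let go at the stop it springs up and stays.
- box_mid (a point): Centre of the grey filter box's floor, 4 mm above the table. Box 172 x 117 x 70 mm, fixed; x along its long side. The fastener's axis is at x = -50 mm. The head is 8 mm above the cover's top and keeps the cover on while it stands across the hole. A blade standing on the head beside the slot makes the head sink on its spring; it springs back when the blade falls in.
- key_grip (a point): Flat key, standing blade down in its block. The point is the centre of its dark grip slab: 56 mm (key x) by 14 (key y) by 50 high; pinch across the 14 mm. Below it the blade, 34 mm (x) by 6 (y), 25 long; its flat tip is 50 mm below the point. z up the key. About 130 g. The point starts 70 mm above the table.
- cover_grip (a point): Black upright web on the loose white cover, 14 mm thick (cover x), 64 long (y), 36 high above the cover's top; pinch across the 14 mm. The point is 20 mm above the cover's top, 35 mm from the cover's middle along x, 95 mm above the table at the start, 35 mm above the cover's lower edge; z up. The fastener stands 23 mm above the cover's top, 85 mm from this point along -x.
- cover_mid (a point): Middle of the cover's plate, at its underside, 10 mm above the lower edge of the skirt; axes as cover_grip. Cover 183 x 128 mm, about 280 g: 5 mm plate, 10 mm skirt lapping over the box with 2.5 mm play. Its oblong hole, 32 mm in x by 64 mm in y, is centred on the fastener at x = -50 mm.
- block_slot (a point): Wooden key block, 100 x 60 x 45 mm, fixed. The point is the centre of its slot at the block's top face, 45 mm above the table; x along the slot, z up. The slot is 41 x 11 mm, 30 mm deep. The key stands in it with its blade down and the shoulders of its grip slab on the block's top, so that key_grip is 25 mm above this point.
- tray_floor (a point): Shallow foil tray, fixed, 240 mm (x) by 185 mm (y), 28 mm high, inside 232 x 177 mm; the point is the centre of its inner floor, 4 mm above the table. z up. Resting flat on this floor the cover has cover_mid 10 mm above this point.
- jar: Small jar with a white cap beyond the key block, diameter 68 mm, 85 mm high, origin under its centre; to be left standing.
Mind the look-alikes: they are no part of the job. Leave any orange or purple look-alike of the part that bears cover_grip alone.

How it is judged:
By the outcome, as a careful person would: the job done as asked, in the order asked, and still so for the second after the job is handed in, with the robot touching nothing.
It also fails if it takes over 72 s, if anything falls off the work surface, if the arm or the gripper's body presses on something with over 40 N, if the wrist force passes 120 N, or if a joint passes its speed limit or range.

## Working session

There is one attempt and no reset: what is moved stays moved. The work goes in short steps, Python scripts to look and compute and a shell command to move; the robot and the scene stay as the last step left them, time stands still between calls to the robot, and variables do not carry over. Pictures are saved under pics/ and viewed, and the job is handed in when it is done.

```bash
ls; mkdir -p pics; python3 - <<'E'
from workcell import bot, grab_frame
import cv2
print(bot.observe())
for n in ["scene","top","wrist"]:
    f=grab_frame(n); cv2.imwrite(f"pics/{n}0.png",f["img"][:,:,::-1]); print(n,f["fovy"],f["cx"],f["cy"],f["k1"],f["R"],f["t"])
E
```

```text
pics
{'clock': 0.0, 'qpos': array([ 1.16777808,  0.52200208, -0.0363722 ,  1.59995208,  0.02122941,
        1.02111121, -0.11282689]), 'qd': array([ 7.69527087e-04,  1.32032522e-03,  1.02974047e-05,  1.19266443e-03,
       -7.76090639e-04,  1.15005599e-03, -1.46130148e-03]), 'joint_efforts': array([-1.29167769e-03, -9.27110124e+01,  1.97908513e+00, -3.69938850e+01,
        1.78282714e-02,  8.19663866e-03, -6.89791341e-05]), 'position': array([ 0.20407423, -0.59041317,  0.2307527 ]), 'tool_rot': array([-1.49765924,  1.56970964,  1.97676801]), 'force': array([-0.5396838 ,  0.33848296,  0.39287278]), 'moment': array([-0.01393652, -0.0393685 , -0.04032714]), 'grip_width': 0.08544990574287643}
scene 46.12927875149446 317.7051111680725 246.39999480181027 0.0038400421594121034 [[-0.87637659  0.48126747 -0.01859308]
 [ 0.30471298  0.52415191 -0.79524511]
 [-0.37298    -0.70259975 -0.6060029 ]] [ 0.47351473 -0.07431376  1.52741895]
top 45.182440136477844 312.4620052602252 236.1154423784874 -0.07431462517486978 [[-0.08633528 -0.99625706  0.00425423]
 [-0.97634484  0.08375849 -0.19933709]
 [ 0.19823466 -0.02136342 -0.97992174]] [0.02955734 0.54177841 1.07061727]
wrist 71.27617798762583 321.76582663182467 235.50052273187603 -0.01574332070332011 [[ 3.26198589e-01 -9.45301242e-01 -2.05391668e-04]
 [-9.05885683e-01 -3.12659389e-01  2.85683803e-01]
 [-2.70121472e-01 -9.30035921e-02 -9.58323913e-01]] [-0.6258468  -0.03680779  0.37839522]
```

View pics/scene0.png

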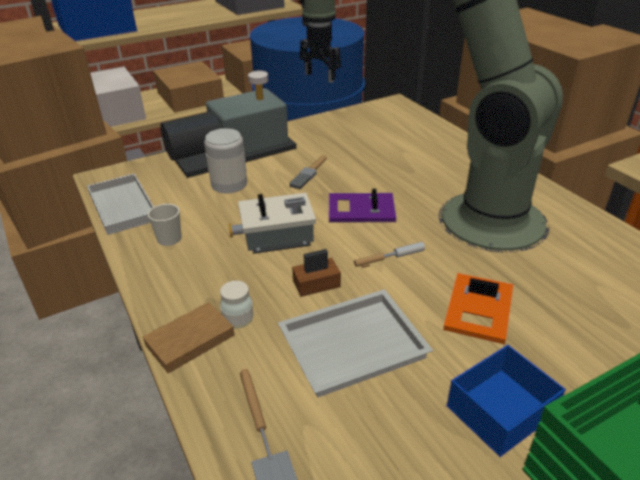

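View pics/top0.png

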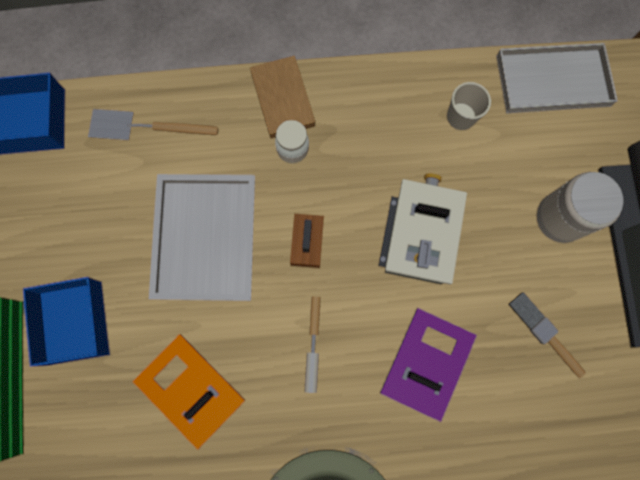

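View pics/wrist0.png

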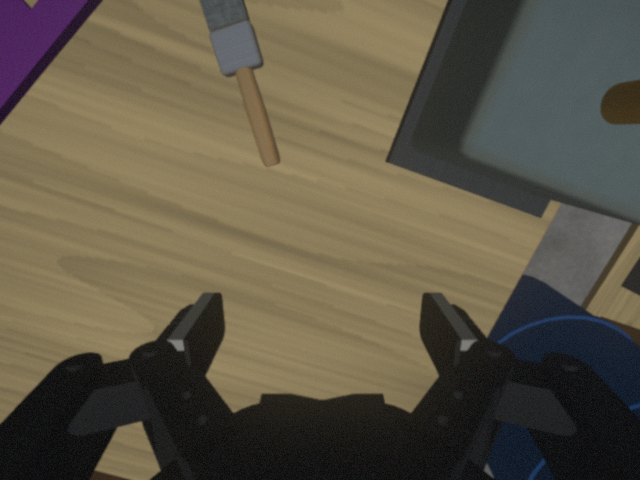

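The scene and top views show the white cover on the grey box at top (425,232) and scene (278,220). The key in its block is at top (307,240) and scene (316,270), the tray at top (203,237), and the jar at top (292,140). The orange (190,390) and purple (428,365) plates are the look-alikes. Next, enlarged crops.

```bash
cat > h.py <<'E'
import numpy as np, cv2
from scipy.optimize import least_squares
from scipy.spatial.transform import Rotation as Ro
def K(f):
    F=240/np.tan(np.radians(f["fovy"])/2); return F
def proj(f,X):
    X=np.atleast_2d(X); c=X@np.array(f["R"]).T+f["t"]; s=c[:,:2]/c[:,2:]
    r2=(s**2).sum(1,keepdims=True); s=s*(1+f["k1"]*r2); return s*K(f)+[f["cx"],f["cy"]]
def ray(f,p):
    d=(np.array(p,float)-[f["cx"],f["cy"]])/K(f); s=d.copy()
    for _ in range(20): s=d/(1+f["k1"]*(s@s))
    R=np.array(f["R"]); o=-R.T@f["t"]; v=R.T@np.r_[s,1]; return o,v/np.linalg.norm(v)
def atz(f,p,z):
    o,v=ray(f,p); return o+v*(z-o[2])/v[2]
def tri(obs):
    A=np.zeros((3,3));b=np.zeros(3)
    for f,p in obs:
        o,v=ray(f,p);M=np.eye(3)-np.outer(v,v);A+=M;b+=M@o
    X=np.linalg.solve(A,b); return X,[proj(f,X)[0]-p for f,p in obs]
def crop(img,x0,y0,w,h,s,name):
    c=img[y0:y0+h,x0:x0+w,::-1]; c=cv2.resize(c,None,fx=s,fy=s,interpolation=cv2.INTER_CUBIC); cv2.imwrite(name,c)
E
python3 - <<'E'
from h import *
from workcell import grab_frame
import pickle
t=grab_frame("top");s=grab_frame("scene");pickle.dump((t,s),open("f0.pkl","wb"))
crop(t["img"],370,160,130,130,4.5,"pics/tbox.png")
crop(t["img"],135,160,200,150,4,"pics/ttray.png")
crop(s["img"],220,170,130,130,4.5,"pics/sbox.png")
E
```

```text
(no output)
```

View pics/tbox.png

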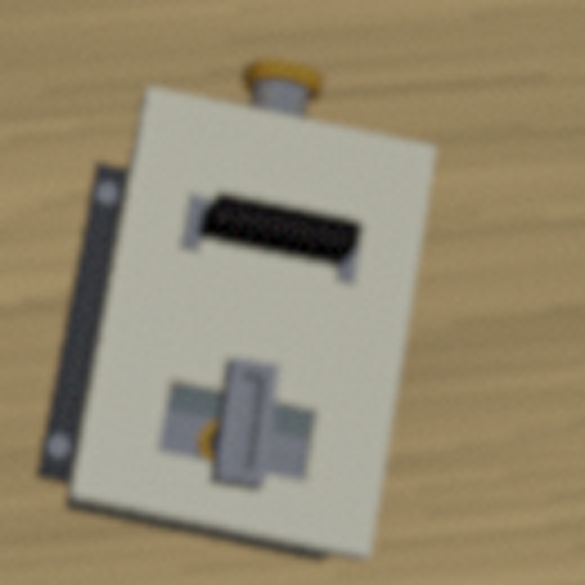

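View pics/ttray.png

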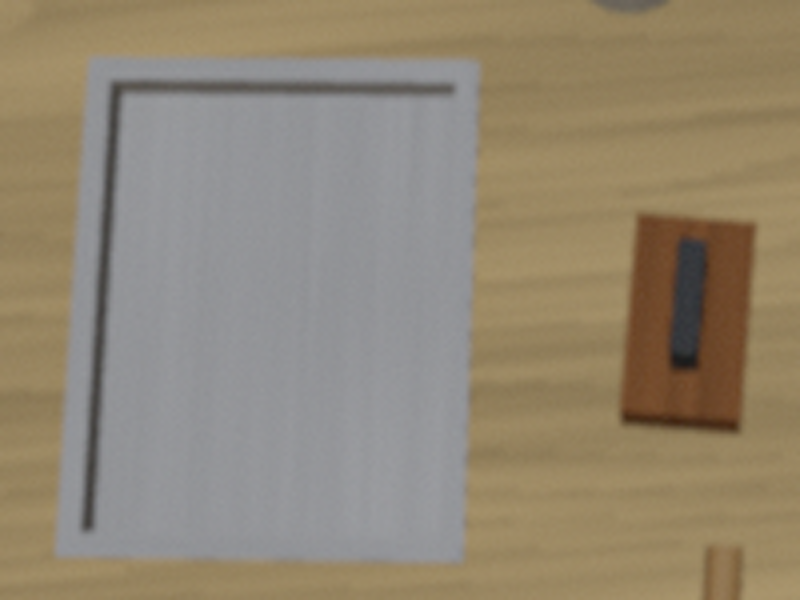

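View pics/sbox.png

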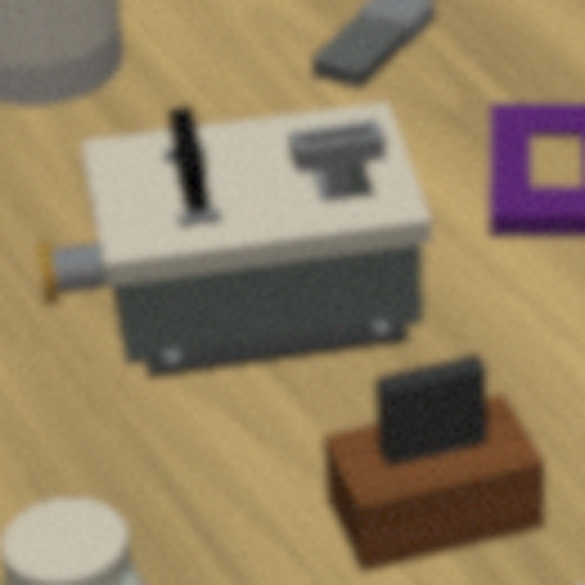

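```bash
python3 - <<'E'
from h import *
import pickle
t,s=pickle.load(open("f0.pkl","rb"))
def T(o,k,u,v): return np.array([o[0]+(u+.5)/k-.5,o[1]+(v+.5)/k-.5])
tb=lambda u,v:T((370,160),4.5,u,v); tt=lambda u,v:T((135,160),4,u,v); sb=lambda u,v:T((220,170),4.5,u,v)
def fit(name,obs,z0):
    # obs: (frame, pix, local xyz)
    def res(p):
        R=Ro.from_euler('z',p[3]).as_matrix(); 
        return np.concatenate([proj(f,R@np.array(l)+p[:3])[0]-q for f,q,l in obs])
    o=atz(obs[0][0],obs[0][1],z0)
    r=min((least_squares(res,[*o,a]) for a in (-1.5,0,1.5)),key=lambda r:r.cost)
    print(name,r.x.round(4),"rms px",np.sqrt((r.fun**2).mean()).round(2)); print(r.fun.reshape(-1,2).round(1).tolist())
    return r.x
a,b=.0915,.064
C=[(a,b,0),(a,-b,0),(-a,-b,0),(-a,b,0)]
tp=[(150,88),(436,148),(370,556),(68,500)]; sp=[(107,262),(82,143),(390,103),(428,220)]
fit("covertop top+scene",[(t,tb(*p),c) for p,c in zip(tp,C)]+[(s,sb(*p),c) for p,c in zip(sp,C)],.075)
# block: top-face corners; key
C=[(.05,.03,0),(.05,-.03,0),(-.05,-.03,0),(-.05,.03,0)]
tp=[(638,215),(756,224),(739,428-9),(622,415)]
sp=[(360,503),(327,437),(505,398),(543,458)]
fit("block",[(t,tt(*p),c) for p,c in zip(tp,C)]+[(s,sb(*p),c) for p,c in zip(sp,C)],.045)
# key grip top z=+25 above key_grip
C=[(.028,.007,.025),(.028,-.007,.025),(-.028,-.007,.025),(-.028,.007,.025)]
tp=[(682,238),(706,240),(698,356),(672,354)]
sp=[(380,380),(378,378),(478,358),(484,364)]
fit("key",[(t,tt(*p),c) for p,c in zip(tp,C)]+[(s,sb(*p),c) for p,c in zip(sp,C)],.095)
# tray rim
C=[(.12,.0925,0),(.12,-.0925,0),(-.12,-.0925,0),(-.12,.0925,0)]
tp=[(90,58),(480,60),(464,561),(55,555)]
fit("trayrim",[(t,tt(*p),c) for p,c in zip(tp,C)],.028)
# head (slot bar) corners top
tp=[(228,358),(276,364),(262,488),(212,482)]
for p in tp: print("head",atz(t,tb(*p),.098).round(4))
for p in [(213,197),(358,225)]: print("gripend",atz(t,tb(*p),.111).round(4))
for n,p in dict(jar=(292,133)).items(): print(n,atz(t,p,.085).round(4))
E
```

```text
covertop top+scene [ 0.5309 -0.2375  0.0727 -0.2958] rms px 0.51
[[-0.4, 0.1], [-0.0, 0.0], [-0.2, 0.3], [0.9, -1.1], [-0.3, 0.5], [0.3, -0.4], [-0.1, -0.1], [1.1, 0.1]]
block [ 0.54   -0.006   0.043  -0.1628] rms px 0.6
[[-0.3, -0.2], [0.3, -0.2], [0.9, 0.7], [-0.5, -0.6], [0.1, 0.9], [-0.5, -0.3], [0.1, -1.1], [0.8, 0.8]]
key [ 0.5402 -0.0067  0.0685 -0.1757] rms px 0.91
[[-0.3, -0.3], [1.1, -0.2], [0.4, -0.2], [-0.5, -0.3], [0.6, 2.3], [-0.8, -0.9], [0.4, -1.6], [1.1, 0.6]]
trayrim [ 0.5513  0.1884  0.1042 -0.0973] rms px 0.63
[[0.5, -0.7], [-0.6, -0.4], [-0.7, 0.5], [0.9, 0.5]]
head [ 0.5104 -0.2174  0.098 ]
head [ 0.5061 -0.2372  0.098 ]
head [ 0.4548 -0.2247  0.098 ]
head [ 0.4591 -0.2043  0.098 ]
gripend [ 0.5766 -0.2169  0.111 ]
gripend [ 0.5595 -0.2761  0.111 ]
jar [0.7464 0.0059 0.085 ]
```

```bash
cat >> h.py <<'E'
def wrap(a): return (a+np.pi/2)%np.pi-np.pi/2
def go(xyz,yawj):
    """needed move to put TCP at xyz with jaw line (tool y) at world angle yawj (mod pi).
    turn first then shift."""
    from workcell import bot
    o=bot.observe(); R=Ro.from_euler('xyz',o["tool_rot"]).as_matrix(); p=o["position"]
    cur=np.arctan2(R[1,1],R[0,1]); d=wrap(yawj-cur)  # world z turn
    # tool x is down: turn about tool x = -d
    th=-d; R2=R@Ro.from_euler('x',th).as_matrix()
    e=np.array(xyz)-p
    print("t %.2f pos"%o["clock"],p.round(4),"jaw deg %.2f"%np.degrees(cur),"F",o["force"].round(1),"M",o["moment"].round(2),"w %.4f"%o["grip_width"],"q7 %.2f"%o["qpos"][6])
    print("toolx",R[:,0].round(3))
    print("turn deg %.2f"%np.degrees(th),"shift(now axes) mm",(R.T@e*1000).round(1),"shift(after turn)",(R2.T@e*1000).round(1), "alt turn +-180: %.1f"%(np.degrees(th)-180*np.sign(th)))
E
python3 - <<'E'
from h import *
import pickle
from workcell import bot,grab_frame
go([.54,-.0065,.25],-.17+np.pi/2)
o=bot.observe();R=Ro.from_euler('xyz',o["tool_rot"]).as_matrix();print(R.round(3))
f=grab_frame("wrist");Rc=np.array(f["R"]);c=-Rc.T@f["t"];print("cam in tool",(R.T@(c-o["position"])).round(4),"cam axes in tool (rows)",(Rc@R).round(3))
# tray with fixed z
t,s=pickle.load(open("f0.pkl","rb"))
crop(s["img"],270,280,170,120,4.5,"pics/stray.png")
E
```

```text
t 0.25 pos [ 0.2041 -0.5906  0.231 ] jaw deg -70.94 F [ 0.4  0.7 -0.6] M [-0.01  0.04  0.02] w 0.0856 q7 -0.11
toolx [-0.     0.001 -1.   ]
turn deg 28.80 shift(now axes) mm [ -18.8 -442.3 -508.2] shift(after turn) [ -18.8 -632.5 -232.3] alt turn +-180: -151.2
[[-0.     0.327 -0.945]
 [ 0.001 -0.945 -0.327]
 [-1.    -0.001  0.   ]]
cam in tool [-0.1423  0.0011 -0.0725] cam axes in tool (rows) [[-0.001  1.     0.   ]
 [-0.286 -0.001  0.958]
 [ 0.958  0.001  0.286]]
```

View pics/stray.png

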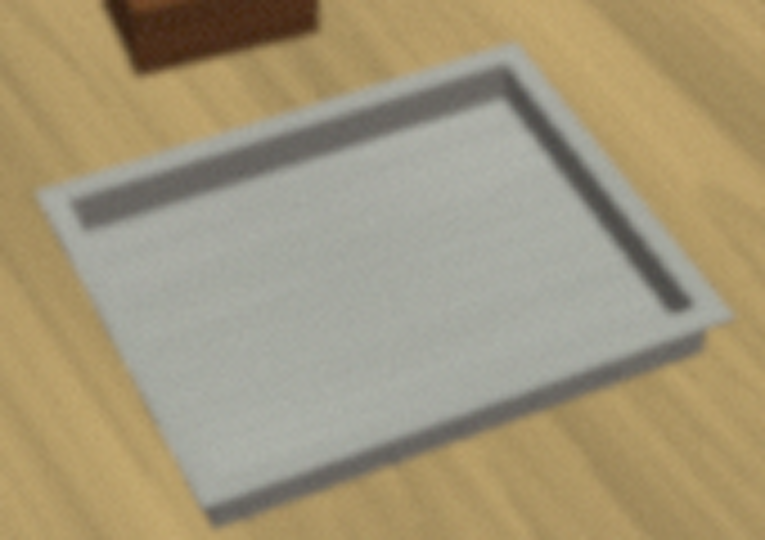

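```bash
python3 - <<'E'
from h import *
import pickle
t,s=pickle.load(open("f0.pkl","rb"))
tt=lambda u,v:np.array([135+u/4-.375,160+v/4-.375]); st=lambda u,v:np.array([270+u/4.5-.39,280+v/4.5-.39])
tp=[(90,58),(480,60),(464,561),(55,555)]; sp=[(210,510),(40,190),(515,44),(730,318)]
P=[]
for a,b in zip(tp,sp):
    X,e=tri([(t,tt(*a)),(s,st(*b))]); print(X.round(4),np.round(e,1).tolist(), atz(t,tt(*a),.028).round(4)); P.append(atz(t,tt(*a),.028))
P=np.array(P);print(P.mean(0),[np.linalg.norm(P[i]-P[i-1]).round(4) for i in range(4)]); d=P[0]-P[3]+P[1]-P[2];print(np.arctan2(d[1],d[0])); d=P[0]-P[1]+P[3]-P[2];print(np.arctan2(d[1],d[0])-np.pi/2)
go([.475,-.22,.18],-.17+np.pi/2)
E
```

```text
[0.7037 0.2901 0.0261] [[-0.4, 0.6], [-0.8, -0.1]] [0.7043 0.2888 0.028 ]
[0.6848 0.0896 0.0277] [[-0.3, 0.5], [-0.5, -0.1]] [0.6856 0.089  0.028 ]
[0.4316 0.114  0.0252] [[0.0, -0.0], [0.0, 0.0]] [0.4312 0.1138 0.028 ]
[0.4518 0.3141 0.0267] [[0.3, -0.4], [0.6, 0.0]] [0.4508 0.3144 0.028 ]
[0.56797986 0.20153918 0.028     ] [np.float64(0.2548), np.float64(0.2007), np.float64(0.2555), np.float64(0.2016)]
-0.09890207477204675
-0.0954832098326055
t 0.30 pos [ 0.2041 -0.5906  0.2311] jaw deg -70.93 F [-0.3  0.4  0.1] M [ 0.04 -0.   -0.06] w 0.0852 q7 -0.11
toolx [-0.  0. -1.]
turn deg 28.81 shift(now axes) mm [  51.2 -261.8 -377.1] shift(after turn) [  51.2 -411.1 -204.3] alt turn +-180: -151.2
```

```bash
python3 -m pendant '[[-10,0,0,9.6],[-10,0,0,9.6],[0,0,0,9.6],[0,-50,-30,0],[0,-50,-30,0],[0,-50,-30,0],[0,-50,-30,0],[0,-50,-30,0],[0,-50,-30,0],[0,-50,-30,0],[0,0,0,0]]' 1 60; python3 - <<'E'
from h import *
go([.475,-.22,.18],-.17+np.pi/2)
E
```

```text
clock: 1.68
position: [0.4731, -0.2772, 0.2512]
tool_rot: [-1.931, 1.569, 1.047]
force: [-0.8, -0.3, -0.2]
grip_width: 0.0856
t 1.68 pos [ 0.4731 -0.2772  0.2512] jaw deg -99.36 F [-0.8 -0.3 -0.2] M [ 0.01 -0.06  0.01] w 0.0856 q7 -1.32
toolx [ 0.001  0.001 -1.   ]
turn deg 0.38 shift(now axes) mm [ 71.2 -56.6   7.5] shift(after turn) [ 71.2 -56.5   7.8] alt turn +-180: -179.6
```

```bash
python3 -m pendant '[[30,-30,4,0],[35,-27,4,0],[6,0,0,0],[0,0,0,0]]'; python3 - <<'E'
from h import *
from workcell import grab_frame
import pickle
f=grab_frame("wrist");pickle.dump(f,open("w1.pkl","wb"))
cv2.imwrite("pics/w1.png",f["img"][:,:,::-1])
print(proj(f,[.483,-.2229,.098]))
go([.54,-.0065,.25],-.17+np.pi/2)
E
```

```text
clock: 2.17
position: [0.4719, -0.2246, 0.1804]
tool_rot: [0.877, 1.57, -2.435]
force: [-1.1, -0.3, 0.6]
grip_width: 0.0856
[[314.86585266 229.41180564]]
t 2.23 pos [ 0.4722 -0.2249  0.1809] jaw deg -99.80 F [-0.   0.3 -0.2] M [-0.02  0.02 -0.03] w 0.0853 q7 -1.44
toolx [ 0.001 -0.001 -1.   ]
turn deg -0.06 shift(now axes) mm [ -69.2 -226.7  -29.7] shift(after turn) [ -69.2 -226.7  -30. ] alt turn +-180: 179.9
```

View pics/w1.png

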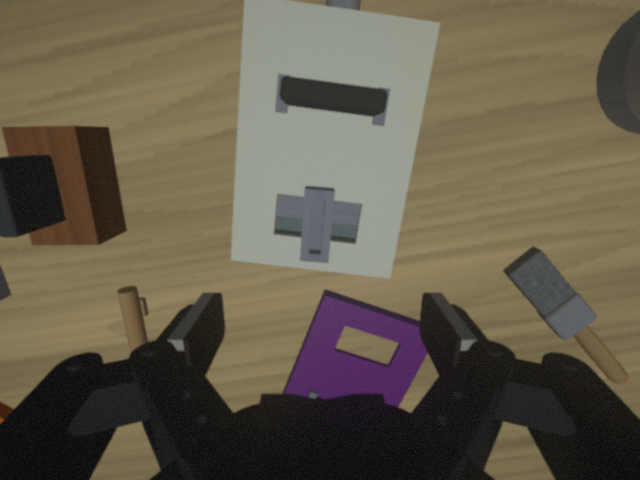

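```bash
python3 - <<'E'
from h import *
import pickle
f=pickle.load(open("w1.pkl","rb"))
crop(f["img"],225,0,220,285,2.1,"pics/w1a.png")
crop(f["img"],265,175,105,95,7,"pics/w1b.png")
E
```

```text
(no output)
```

View pics/w1b.png

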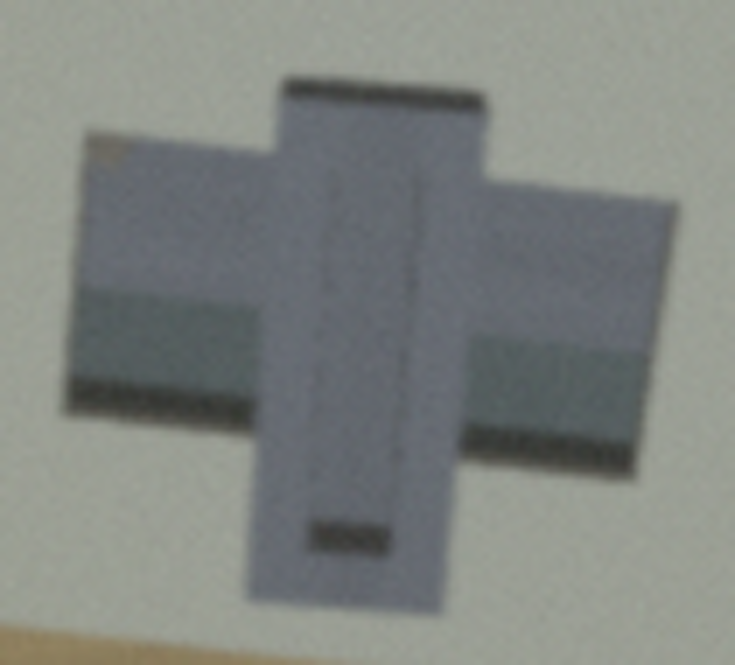

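View pics/w1a.png

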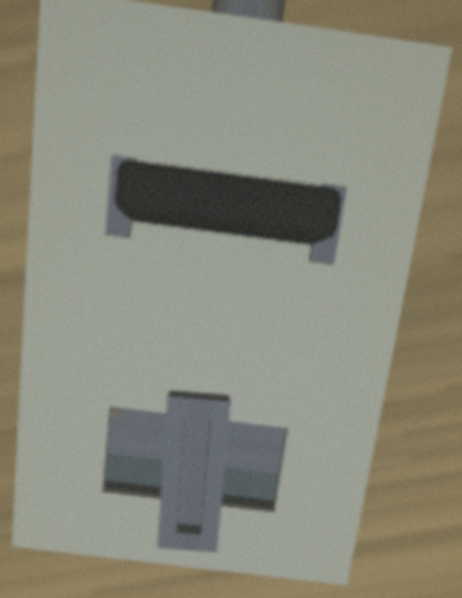

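```bash
python3 - <<'E'
from h import *
import pickle
f=pickle.load(open("w1.pkl","rb")); t,s=pickle.load(open("f0.pkl","rb"))
b=lambda u,v:np.array([265+(u+.5)/7-.5,175+(v+.5)/7-.5]); a=lambda u,v:np.array([225+(u+.5)/2.1-.5,(v+.5)/2.1-.5])
def an(P,Q): return np.arctan2(*(P-Q)[[1,0]])
H=np.array([atz(f,b(*p),.098) for p in [(280,103),(486,110),(442,612),(247,602)]]);print("head c",H.mean(0).round(4),"edges",[round(np.linalg.norm(H[i]-H[i-1])*1000,1) for i in range(4)],"ang",an(H[0],H[3]),an(H[1],H[2]),an(H[0],H[1])-np.pi/2, an(H[3],H[2])-np.pi/2)
S=np.array([atz(f,b(*p),.098) for p in [(333,170),(418,175),(390,555),(308,552)]]);print("slot c",S.mean(0).round(4),"edges",[round(np.linalg.norm(S[i]-S[i-1])*1000,1) for i in range(4)],"ang",an(S[0],S[3]),an(S[1],S[2]))
Ho=np.array([atz(f,b(*p),.075) for p in [(85,130),(678,203),(633,478),(65,412)]]);print("hole c",Ho.mean(0).round(4),"edges",[round(np.linalg.norm(Ho[i]-Ho[i-1])*1000,1) for i in range(4)],"ang",an(Ho[0],Ho[3]),an(Ho[1],Ho[2]),an(Ho[0],Ho[1])-np.pi/2, an(Ho[3],Ho[2])-np.pi/2)
L=[atz(f,a(*p),.075) for p in [(40,10),(12,547),(348,584),(450,50)]];print("cover ang",an(L[0],L[1]),an(L[3],L[2]),an(L[1],L[2])-np.pi/2)
G=[atz(f,a(*p),.111) for p in [(118,163),(340,188),(325,243),(118,213)]];print("grip",np.mean(G,0).round(4),G)
# head top triangulate top vs wrist
tb=lambda u,v:np.array([370+(u+.5)/4.5-.5,160+(v+.5)/4.5-.5])
for p,q in zip([(228,358),(276,364),(262,488),(212,482)],[(280,103),(486,110),(442,612),(247,602)]):
  X,e=tri([(t,tb(*p)),(f,b(*q))]);print(X.round(4),np.round(e,1).tolist())
E
```

```text
head c [ 0.4848 -0.2243  0.098 ] edges [np.float64(51.3), np.float64(19.8), np.float64(51.8), np.float64(20.0)] ang -0.2515550679009957 -0.24793977243754886 -0.20532769390689087 -0.22603342557368267
slot c [ 0.4845 -0.2242  0.098 ] edges [np.float64(39.3), np.float64(8.3), np.float64(39.2), np.float64(8.3)] ang -0.2439422207811522 -0.24173162448504867
hole c [ 0.4849 -0.2244  0.075 ] edges [np.float64(31.4), np.float64(63.8), np.float64(31.2), np.float64(63.2)] ang -0.27942207660505425 -0.29805651254249665 -0.2950448024576744 -0.2923283873326197
cover ang -0.29494245053973844 -0.2901658920118767 -0.2893144014066571
grip [ 0.565  -0.2482  0.111 ] [array([ 0.58001801, -0.22049084,  0.111     ]), array([ 0.56322442, -0.2801918 ,  0.111     ]), array([ 0.54950259, -0.27426452,  0.111     ]), array([ 0.56733712, -0.21786448,  0.111     ])]
[ 0.5112 -0.2197  0.09  ] [[0.4, 0.3], [-1.1, -0.7]]
[ 0.507  -0.2397  0.0903] [[0.4, 0.2], [-1.2, -0.5]]
[ 0.4553 -0.2268  0.0913] [[0.3, 0.1], [-0.9, -0.3]]
[ 0.4597 -0.2066  0.0902] [[0.4, 0.2], [-1.0, -0.4]]
```

```bash
python3 -m pendant '[[0,-45,-4,0],[0,-56,-4,0],[0,-56,-4,0],[0,-56,-4,0],[0,-12,-2,0],[0,0,0,0],[0,0,0,0]]'; python3 - <<'E'
from h import *
from workcell import grab_frame
import pickle
f=grab_frame("wrist");pickle.dump(f,open("w2.pkl","wb"))
cv2.imwrite("pics/w2.png",f["img"][:,:,::-1])
print(proj(f,[.54,-.0067,.095]))
crop(f["img"],225,130,200,150,4,"pics/w2a.png")
go([.54,-.0065,.25],-.17+np.pi/2)
E
```

```text
clock: 3.1
position: [0.5278, -0.007, 0.1806]
tool_rot: [2.115, 1.57, -1.199]
force: [0.4, -0.3, 0.5]
grip_width: 0.0854
[[316.56474838 226.44825008]]
t 3.15 pos [ 0.5277 -0.0069  0.1805] jaw deg -99.88 F [ 0.6 -1.   0.7] M [ 0.03 -0.   -0.01] w 0.0856 q7 -1.89
toolx [ 0.    -0.001 -1.   ]
turn deg -0.14 shift(now axes) mm [-69.5  -2.5 -12. ] shift(after turn) [-69.5  -2.5 -12. ] alt turn +-180: 179.9
```

View pics/w2.png

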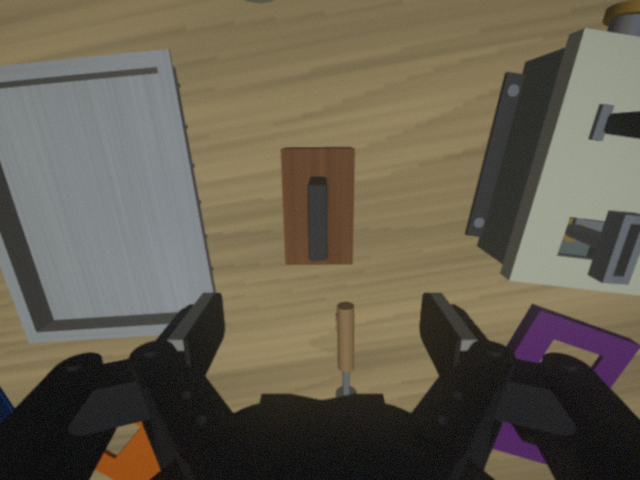

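View pics/w2a.png

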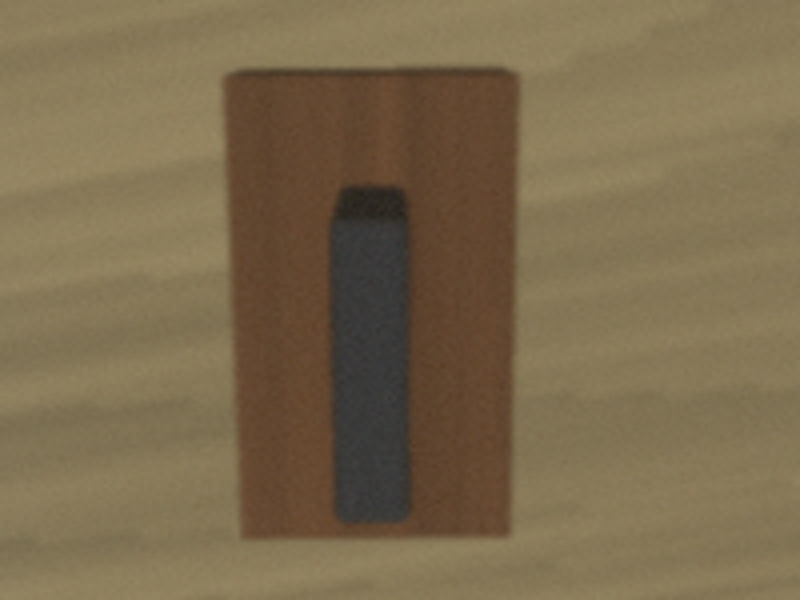

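```bash
python3 - <<'E'
from h import *
import pickle
f=pickle.load(open("w2.pkl","rb"));f1=pickle.load(open("w1.pkl","rb")); t,s=pickle.load(open("f0.pkl","rb"))
b=lambda u,v:np.array([225+(u+.5)/4-.5,130+(v+.5)/4-.5])
tt=lambda u,v:np.array([135+u/4-.375,160+v/4-.375])
def an(P,Q): return np.arctan2(*(P-Q)[[1,0]])
for n,z,c,ct in [("key",.095,[(331,220),(409,220),(410,521),(335,521)],[(682,238),(706,240),(698,356),(672,354)]),("block",.045,[(228,75),(518,75),(511,536),(240,537)],[(638,215),(756,224),(739,419),(622,415)])]:
    H=np.array([atz(f,b(*p),z) for p in c]);print(n,H.mean(0).round(4),"edges",[round(np.linalg.norm(H[i]-H[i-1])*1000,1) for i in range(4)],"ang",an(H[0],H[3]),an(H[1],H[2]),an(H[0],H[1])-np.pi/2, an(H[3],H[2])-np.pi/2)
    H=np.array([atz(t,tt(*p),z) for p in ct]);print(" top",H.mean(0).round(4),an(H[0],H[3]),an(H[1],H[2]))
    for p,q in zip(c,ct):
        X,e=tri([(f,b(*p)),(t,tt(*q))]);print(X.round(4))
go([.54,-.0065,.062-.019+.01],-.17+np.pi/2)
E
```

```text
key [ 0.542  -0.0077  0.095 ] edges [np.float64(54.5), np.float64(13.3), np.float64(54.5), np.float64(13.6)] ang -0.17172325876782507 -0.16517293794205634 -0.1730141254244184 -0.17311641522371857
 top [ 0.5394 -0.0064  0.095 ] -0.16768218484176092 -0.15306477515502684
[ 0.5693 -0.0053  0.0892]
[ 0.5671 -0.0177  0.0899]
[ 0.5118 -0.0088  0.0891]
[0.514  0.0042 0.0887]
block [ 0.5418 -0.0077  0.045 ] edges [np.float64(99.4), np.float64(58.3), np.float64(99.2), np.float64(60.2)] ang -0.17988814175744347 -0.16120392224220917 -0.1729538020577246 -0.16917929308807045
 top [ 0.5395 -0.0058  0.045 ] -0.1577693101591141 -0.1748708021531881
[0.5958 0.0145 0.0333]
[ 0.5853 -0.0443  0.0389]
[ 0.4873 -0.0275  0.0437]
[0.4952 0.0313 0.0378]
t 3.15 pos [ 0.5277 -0.0069  0.1805] jaw deg -99.88 F [ 0.6 -1.   0.7] M [ 0.03 -0.   -0.01] w 0.0856 q7 -1.89
toolx [ 0.    -0.001 -1.   ]
turn deg -0.14 shift(now axes) mm [127.5  -2.6 -12. ] shift(after turn) [127.5  -2.6 -12. ] alt turn +-180: 179.9
```

```bash
python3 -m pendant '[[20,-2.3,-13,-0.2],[40,0,0,0],[40,0,0,0],[17,0,0,0],[10,0,0,0],[0,0,0,0]]' 1 && python3 - <<'E'
from h import *
from workcell import grab_frame
f=grab_frame("wrist")
cv2.imwrite("pics/w3.png",f["img"][:,:,::-1])
go([.541,-.007,.053],-.17+np.pi/2)
E
```

```text
clock: 3.9
position: [0.5413, -0.0052, 0.0536]
tool_rot: [3.079, 1.571, -0.23]
force: [-0.6, -0.0, 1.5]
grip_width: 0.0856
t 3.95 pos [ 0.5415 -0.0051  0.0541] jaw deg -99.55 F [-0.8 -0.3  0.3] M [ 0.07 -0.   -0.  ] w 0.0854 q7 -1.91
toolx [ 0.001  0.    -1.   ]
turn deg 0.19 shift(now axes) mm [1.1 2.  0.2] shift(after turn) [1.1 2.  0.2] alt turn +-180: -179.8
```

View pics/w3.png

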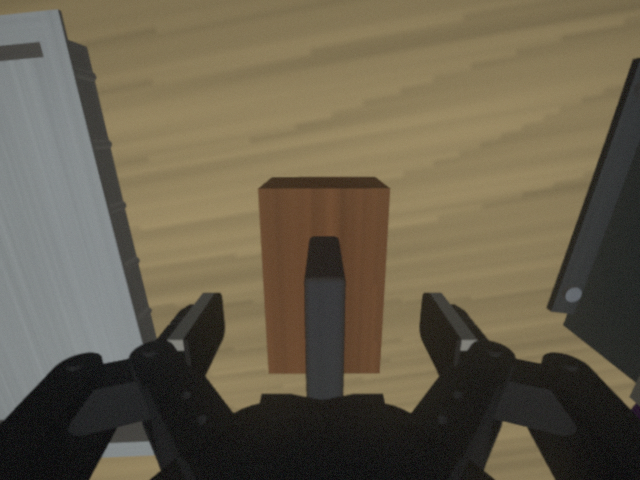

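```bash
python3 -m pendant '[[1,2,0,0.2],[0,0,0,0]]' && python3 -m pendant '[[0,0,0,0],[0,0,0,0],[0,0,0,0],[0,0,0,0],[0,0,0,0],[0,0,0,0]]' -1 100; python3 - <<'E'
from h import *
go([.541,-.007,.053],-.17+np.pi/2)
E
```

```text
clock: 4.2
position: [0.541, -0.0071, 0.0529]
tool_rot: [-3.035, 1.57, -0.064]
force: [-0.2, -0.3, -0.2]
grip_width: 0.0852
clock: 4.95
position: [0.5407, -0.0069, 0.0525]
tool_rot: [-2.828, 1.571, 0.143]
force: [-0.9, 0.7, 4.5]
grip_width: 0.0127
t 4.95 pos [ 0.5407 -0.0069  0.0525] jaw deg -99.73 F [-0.9  0.7  4.5] M [-0.01  0.34  0.03] w 0.0127 q7 -1.91
toolx [ 0.  0. -1.]
turn deg 0.01 shift(now axes) mm [-0.5  0.1 -0.3] shift(after turn) [-0.5  0.1 -0.3] alt turn +-180: -180.0
```

```bash
python3 -m pendant '[[-5,0,0,0],[-20,0,0,0],[-40,0,0,0],[-40,0,0,0],[-15,0,0,0],[0,0,0,0]]'; python3 - <<'E'
from h import *
go([.4839,-.2234,.17],-.245+np.pi/2)
E
```

```text
clock: 5.7
position: [0.5409, -0.0069, 0.1727]
tool_rot: [-2.918, 1.57, 0.053]
force: [-0.0, 0.2, -1.4]
grip_width: 0.0131
t 5.70 pos [ 0.5409 -0.0069  0.1727] jaw deg -99.74 F [-0.   0.2 -1.4] M [ 0.08 -0.02  0.  ] w 0.0131 q7 -1.89
toolx [ 0.001  0.    -1.   ]
turn deg 4.30 shift(now axes) mm [  2.6 223.   19.6] shift(after turn) [  2.6 223.8   2.8] alt turn +-180: -175.7
```

```bash
python3 -m pendant '[[0,0,0,4.3],[0,50,1,0],[0,56,1,0],[0,56,1,0],[0,50,0,0],[0,12,0,0],[0,0,0,0],[0,0,0,0]]'; python3 - <<'E'
from h import *
from workcell import grab_frame
for n in ("wrist","scene"):
    f=grab_frame(n); 
    if n=="scene": crop(f["img"],220,150,130,130,4.5,"pics/s4.png")
    else: cv2.imwrite("pics/w4.png",f["img"][:,:,::-1])
go([.4839,-.2234,.13],-.245+np.pi/2)
E
```

```text
clock: 6.7
position: [0.4838, -0.2219, 0.1717]
tool_rot: [-0.674, 1.57, 2.224]
force: [-0.3, 0.1, -1.1]
grip_width: 0.0126
t 6.80 pos [ 0.4839 -0.2221  0.172 ] jaw deg -103.92 F [ 0.1 -0.1 -1.8] M [-0.01  0.01  0.  ] w 0.0131 q7 -1.52
toolx [-0.     0.001 -1.   ]
turn deg 0.12 shift(now axes) mm [42.   1.3 -0.3] shift(after turn) [42.   1.3 -0.3] alt turn +-180: -179.9
```

View pics/w4.png

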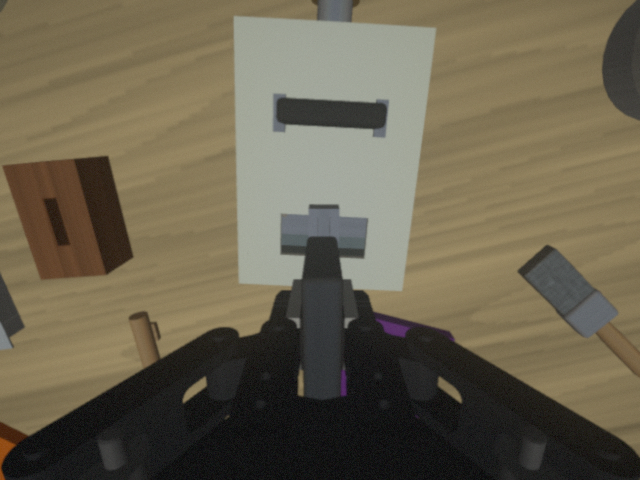

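View pics/s4.png

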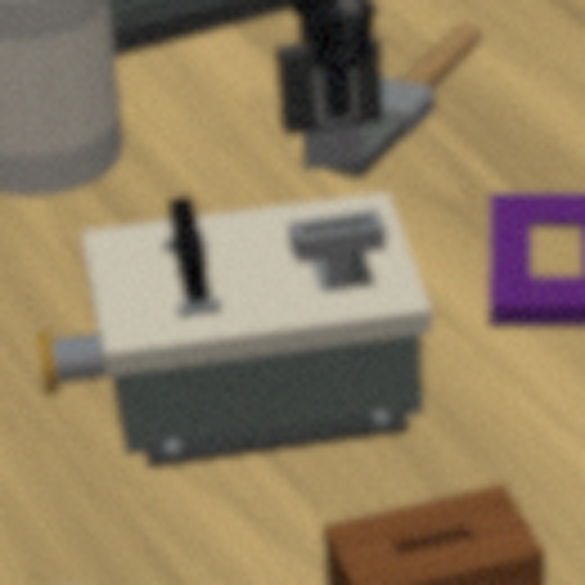

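```bash
python3 - <<'E'
from h import *
from workcell import grab_frame, bot
f=grab_frame("wrist"); o=bot.observe(); R=Ro.from_euler('xyz',o["tool_rot"]).as_matrix()
for p in [(305,278),(341,278),(305,397),(342,397)]:
    X=atz(f,p,o["position"][2]+.0425); print(p,(R.T@(X-o["position"])*1000).round(1))
crop(f["img"],270,190,110,100,7,"pics/w5.png")
E
```

```text
(305, 278) [-42.5  -4.5 -29.2]
(341, 278) [-42.5   7.1 -29.2]
(305, 397) [-42.5  -5.2  17.8]
(342, 397) [-42.5   8.3  17.8]
```

View pics/w5.png

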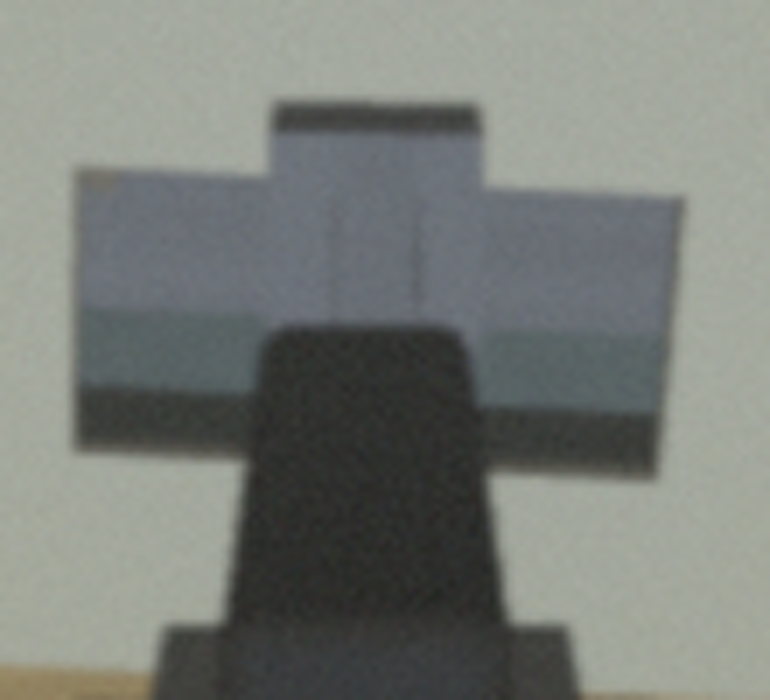

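```bash
python3 - <<'E'
from h import *
from workcell import grab_frame, bot
f=grab_frame("wrist"); o=bot.observe(); R=Ro.from_euler('xyz',o["tool_rot"]).as_matrix()
b=lambda u,v:np.array([270+(u+.5)/7-.5,190+(v+.5)/7-.5])
for n,p in dict(hL0=(271,135),hR0=(481,135),hL1=(263,330),hR1=(486,320),sL=(342,215),sL1=(338,300),sR=(417,215),sR1=(421,300)).items():
    X=atz(f,b(*p),.098); print(n,(R.T@(X-o["position"])*1000).round(1))
H=[atz(f,b(*p),.075) for p in [(77,168),(685,198),(656,478),(77,450)]]
for X in H: print("hole",X.round(4))
print(np.mean(H,0))
go([.4839,-.2234,.13],-.245+np.pi/2)
E
```

```text
hL0 [ 74.2  -7.9 -27.1]
hR0 [ 74.2  11.8 -27.1]
hL1 [74.2 -8.9 -7.9]
hR1 [74.2 12.6 -8.9]
sL [ 74.2  -1.3 -19.3]
sL1 [ 74.2  -1.7 -10.9]
sR [ 74.2   5.8 -19.3]
sR1 [ 74.2   6.3 -10.9]
hole [ 0.509  -0.1986  0.075 ]
hole [ 0.4905 -0.2597  0.075 ]
hole [ 0.4606 -0.2503  0.075 ]
hole [ 0.4789 -0.19    0.075 ]
[ 0.48474671 -0.22465551  0.075     ]
t 6.90 pos [ 0.4838 -0.2225  0.1722] jaw deg -103.95 F [ 0.6 -0.7 -1.8] M [ 0.04 -0.03  0.06] w 0.0132 q7 -1.52
toolx [-0.  0. -1.]
turn deg 0.09 shift(now axes) mm [42.2  0.8 -0.3] shift(after turn) [42.2  0.8 -0.3] alt turn +-180: -179.9
```

```bash
python3 -m pendant '[[20,1.2,0,0],[15,0,0,0],[3,0,0,0],[0,0,0,0],[0,0,0,0]]' && python3 -m pendant '[[3,0,0,0],[0,0,0,0]]' &&  python3 -m pendant '[[2,0,0,0],[0,0,0,0]]'; python3 - <<'E'
from h import *
go([.4839,-.2234,.13],-.245+np.pi/2)
E
```

```text
clock: 7.52
position: [0.4835, -0.2247, 0.1348]
tool_rot: [3.083, 1.57, -0.303]
force: [0.1, 0.7, -2.0]
grip_width: 0.0129
clock: 7.78
position: [0.4832, -0.2246, 0.1312]
tool_rot: [-0.756, 1.571, 2.14]
force: [-0.4, -0.0, -1.0]
grip_width: 0.0129
clock: 8.02
position: [0.4834, -0.2248, 0.1294]
tool_rot: [3.002, 1.57, -0.384]
force: [-0.5, 0.6, 4.6]
grip_width: 0.0131
t 8.03 pos [ 0.4834 -0.2248  0.1294] jaw deg -104.04 F [-0.5  0.6  4.6] M [0.09 0.16 0.04] w 0.0131 q7 -1.52
toolx [ 0. -0. -1.]
turn deg 0.00 shift(now axes) mm [-0.6 -1.4 -0.2] shift(after turn) [-0.6 -1.4 -0.2] alt turn +-180: -180.0
```

```bash
for i in 1 2 3; do python3 -m pendant '[[0,-0.5,0,0],[0,0,0,0]]'; done; python3 - <<'E'
from h import *
go([.4839,-.2234,.13],-.245+np.pi/2)
E
```

```text
clock: 8.28
position: [0.4834, -0.2245, 0.1295]
tool_rot: [2.443, 1.57, -0.944]
force: [-0.6, -1.9, 4.3]
grip_width: 0.0129
clock: 8.52
position: [0.4833, -0.2233, 0.1291]
tool_rot: [-0.586, 1.57, 2.311]
force: [0.7, -0.3, -1.8]
grip_width: 0.0129
clock: 8.78
position: [0.4835, -0.223, 0.1292]
tool_rot: [-0.582, 1.57, 2.314]
force: [0.2, 0.1, -1.6]
grip_width: 0.0125
t 8.78 pos [ 0.4835 -0.223   0.1292] jaw deg -104.02 F [ 0.2  0.1 -1.6] M [ 0.01 -0.   -0.01] w 0.0125 q7 -1.52
toolx [-0.  0. -1.]
turn deg 0.02 shift(now axes) mm [-0.8  0.3 -0.5] shift(after turn) [-0.8  0.3 -0.5] alt turn +-180: -180.0
```

```bash
python3 -m pendant '[[2,0,0,0],[2,0,0,0],[0,0,0,0]]' && python3 -m pendant '[[2.5,0,0,0],[0,0,0,0]]'; python3 - <<'E'
from h import *
go([.4839,-.2234,.1205],-.245+np.pi/2)
E
```

```text
clock: 9.15
position: [0.4834, -0.2232, 0.1251]
tool_rot: [-0.157, 1.57, 2.74]
force: [0.5, -0.6, -2.6]
grip_width: 0.0124
clock: 9.4
position: [0.4835, -0.2232, 0.1226]
tool_rot: [-0.083, 1.57, 2.814]
force: [0.3, -0.4, -1.4]
grip_width: 0.0126
t 9.40 pos [ 0.4835 -0.2232  0.1226] jaw deg -104.03 F [ 0.3 -0.4 -1.4] M [-0.    0.1   0.01] w 0.0126 q7 -1.52
toolx [-0.  0. -1.]
turn deg 0.01 shift(now axes) mm [ 2.1  0.1 -0.5] shift(after turn) [ 2.1  0.1 -0.5] alt turn +-180: -180.0
```

```bash
python3 -m pendant '[[2,0,0,0],[1,0,0,0],[0,0,0,0]]' && python3 -m pendant '[[2,0,0,0],[0,0,0,0]]' && python3 -m pendant '[[2,0,0,0],[0,0,0,0]]'; python3 - <<'E'
from h import *
go([.4839,-.2234,.1155],-.245+np.pi/2)
E
```

```text
clock: 9.78
position: [0.4836, -0.2232, 0.1199]
tool_rot: [3.103, 1.571, -0.284]
force: [-0.4, 0.6, 4.6]
grip_width: 0.0127
clock: 10.02
position: [0.4836, -0.2233, 0.1178]
tool_rot: [3.018, 1.571, -0.369]
force: [-1.0, 0.6, 5.9]
grip_width: 0.0128
clock: 10.28
position: [0.4837, -0.2233, 0.1159]
tool_rot: [3.039, 1.571, -0.348]
force: [-2.2, 1.0, 7.1]
grip_width: 0.0127
t 10.28 pos [ 0.4837 -0.2233  0.1159] jaw deg -104.04 F [-2.2  1.   7.1] M [ 0.13  0.41 -0.04] w 0.0127 q7 -1.52
toolx [ 0. -0. -1.]
turn deg 0.00 shift(now axes) mm [ 0.4  0.1 -0.3] shift(after turn) [ 0.4  0.1 -0.3] alt turn +-180: -180.0
```

```bash
python3 -m pendant '[[0,0,0,-4],[0,0,0,-5],[0,0,0,-5],[0,0,0,0]]'; python3 - <<'E'
from h import *
go([.4839,-.2234,.1155],1.279-np.pi/2)
E
```

```text
clock: 10.78
position: [0.4838, -0.2232, 0.116]
tool_rot: [-2.912, 1.57, 0.23]
force: [-1.0, 2.0, 7.1]
grip_width: 0.0127
t 10.78 pos [ 0.4838 -0.2232  0.116 ] jaw deg -89.96 F [-1.   2.   7.1] M [0.4  0.21 0.02] w 0.0127 q7 -1.33
toolx [ 0.001  0.    -1.   ]
turn deg -73.24 shift(now axes) mm [ 0.5  0.2 -0.1] shift(after turn) [0.5 0.1 0.2] alt turn +-180: 106.8
```

```bash
python3 -m pendant '[[0,0,0,-6],[0,0,0,-6],[0,0,0,-6],[0,0,0,0]]'; python3 - <<'E'
from h import *
from workcell import grab_frame
go([.4839,-.2234,.1155],1.279-np.pi/2)
f=grab_frame("wrist");cv2.imwrite("pics/w6.png",f["img"][:,:,::-1])
go([.4839,-.2234,.1155],1.279-np.pi/2)
E
```

```text
clock: 11.28
position: [0.4838, -0.2233, 0.116]
tool_rot: [2.846, 1.57, 0.019]
force: [0.2, 0.5, 6.3]
grip_width: 0.0128
t 11.28 pos [ 0.4838 -0.2233  0.116 ] jaw deg -71.94 F [0.2 0.5 6.3] M [0.17 0.14 0.01] w 0.0128 q7 -1.08
toolx [ 0.001  0.    -1.   ]
turn deg -55.22 shift(now axes) mm [ 0.5  0.1 -0. ] shift(after turn) [0.5 0.1 0.1] alt turn +-180: 124.8
t 11.32 pos [ 0.4838 -0.2233  0.116 ] jaw deg -72.02 F [-0.5  0.3  7.4] M [0.11 0.14 0.05] w 0.0127 q7 -1.08
toolx [ 0.001 -0.    -1.   ]
turn deg -55.30 shift(now axes) mm [ 0.5  0.1 -0. ] shift(after turn) [0.5 0.1 0.1] alt turn +-180: 124.7
```

View pics/w6.png

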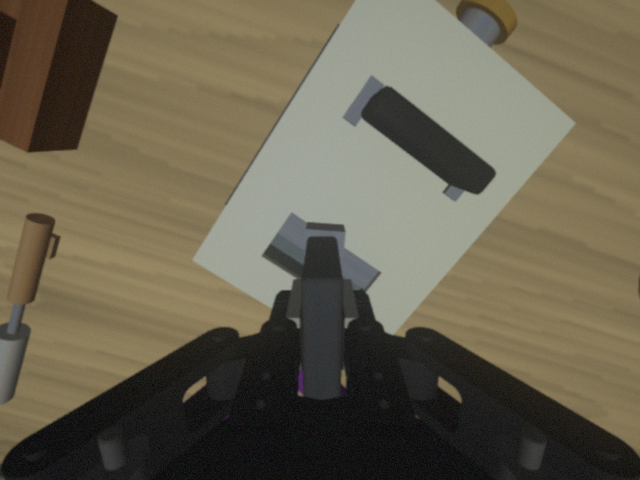

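The fastener turns with the key: the head at (323,230) stays in line with the key while the cover rotates in view. I'll keep turning.

```bash
python3 -m pendant '[[0,0,0,-7],[0,0,0,-7],[0,0,0,-7],[0,0,0,-7],[0,0,0,-7],[0,0,0,-7],[0,0,0,-5],[0,0,0,0]]'; python3 - <<'E'
from h import *
go([.4839,-.2234,.1155],1.279-np.pi/2)
E
```

```text
clock: 12.32
position: [0.4841, -0.2235, 0.1161]
tool_rot: [1.794, 1.569, -0.212]
force: [0.6, 0.3, 7.1]
grip_width: 0.0129
t 12.32 pos [ 0.4841 -0.2235  0.1161] jaw deg -24.97 F [0.6 0.3 7.1] M [-0.21 -0.16  0.04] w 0.0129 q7 -0.41
toolx [ 0.001 -0.    -1.   ]
turn deg -8.25 shift(now axes) mm [ 0.6 -0.3 -0. ] shift(after turn) [ 0.6 -0.3 -0.1] alt turn +-180: 171.7
```

```bash
for i in 1; do python3 -m pendant '[[0,0,0,-3],[0,0,0,-3],[0,0,0,-2],[0,0,0,0]]'; python3 - <<'E'
from h import *
from workcell import grab_frame
go([.4839,-.2234,.1155],1.279-np.pi/2)
f=grab_frame("wrist");cv2.imwrite("pics/w7.png",f["img"][:,:,::-1])
go([.4839,-.2234,.1155],1.279-np.pi/2)
E
done
```

```text
clock: 12.82
position: [0.4842, -0.2236, 0.1162]
tool_rot: [1.567, 1.569, -0.301]
force: [1.4, -1.0, 6.5]
grip_width: 0.0127
t 12.82 pos [ 0.4842 -0.2236  0.1162] jaw deg -17.02 F [ 1.4 -1.   6.5] M [-0.29 -0.24 -0.03] w 0.0127 q7 -0.30
toolx [ 0.001 -0.    -1.   ]
turn deg -0.30 shift(now axes) mm [ 0.7 -0.3 -0.1] shift(after turn) [ 0.7 -0.3 -0.1] alt turn +-180: 179.7
t 12.88 pos [ 0.4842 -0.2236  0.1162] jaw deg -17.04 F [ 1.  -0.8  7.1] M [-0.3  -0.25 -0.07] w 0.0134 q7 -0.30
toolx [ 0.002 -0.    -1.   ]
turn deg -0.33 shift(now axes) mm [ 0.7 -0.3 -0.1] shift(after turn) [ 0.7 -0.3 -0.1] alt turn +-180: 179.7
```

View pics/w7.png

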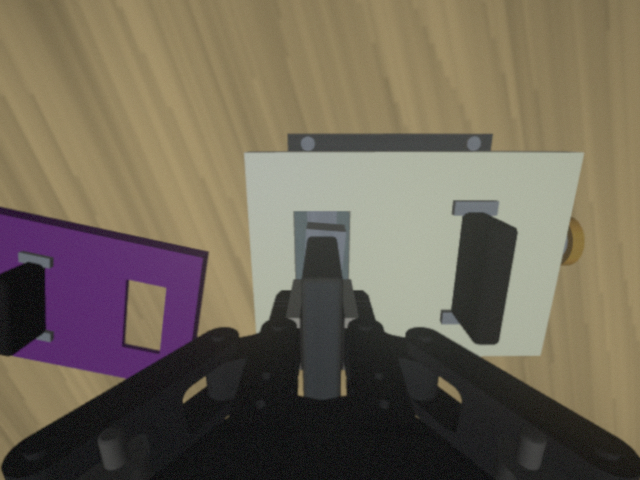

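```bash
python3 -m pendant '[[0,0,0,-1.5],[0,0,0,-1],[0,0,0,0]]';python3 - <<'E'
from h import *
go([.4839,-.2234,.1155],1.279-np.pi/2)
E
python3 -m pendant '[[0,0,0,-1.5],[0,0,0,0]]'
python3 - <<'E'
from h import *
from workcell import grab_frame
go([.4839,-.2234,.1155],1.279-np.pi/2)
f=grab_frame("wrist");crop(f["img"],260,190,120,110,6,"pics/w8.png")
go([.4839,-.2234,.1155],1.279-np.pi/2)
E
```

```text
clock: 13.25
position: [0.4843, -0.2236, 0.1162]
tool_rot: [1.542, 1.569, -0.283]
force: [1.6, -1.0, 6.8]
grip_width: 0.0131
t 13.25 pos [ 0.4843 -0.2236  0.1162] jaw deg -14.54 F [ 1.6 -1.   6.8] M [-0.31 -0.26 -0.08] w 0.0131 q7 -0.26
toolx [ 0.002 -0.    -1.   ]
turn deg 2.18 shift(now axes) mm [ 0.7 -0.4 -0.1] shift(after turn) [ 0.7 -0.4 -0. ] alt turn +-180: -177.8
clock: 13.5
position: [0.4842, -0.2236, 0.1162]
tool_rot: [1.485, 1.569, -0.313]
force: [1.3, -1.3, 7.0]
grip_width: 0.0131
t 13.50 pos [ 0.4842 -0.2236  0.1162] jaw deg -13.03 F [ 1.3 -1.3  7. ] M [-0.31 -0.27 -0.  ] w 0.0131 q7 -0.24
toolx [ 0.001 -0.    -1.   ]
turn deg 3.69 shift(now axes) mm [ 0.7 -0.3 -0.1] shift(after turn) [ 0.7 -0.4 -0.1] alt turn +-180: -176.3
t 13.55 pos [ 0.4842 -0.2235  0.1162] jaw deg -13.04 F [ 1.  -1.1  7. ] M [-0.34 -0.31 -0.03] w 0.0129 q7 -0.24
toolx [ 0.001 -0.    -1.   ]
turn deg 3.67 shift(now axes) mm [ 0.7 -0.3 -0.1] shift(after turn) [ 0.7 -0.3 -0. ] alt turn +-180: -176.3
```

View pics/w8.png

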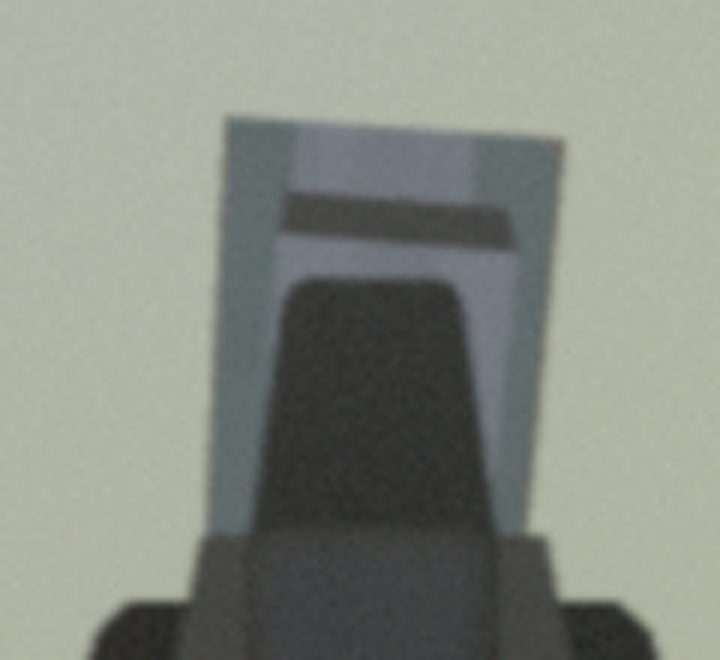

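```bash
for i in 1; do python3 -m pendant '[[0,0,0,-1],[0,0,0,0]]'; python3 - <<'E'
from h import *
go([.4839,-.2234,.1155],1.279-np.pi/2)
E
python3 -m pendant '[[0,0,0,-1],[0,0,0,0]]';python3 - <<'E'
from h import *
go([.4839,-.2234,.1155],1.279-np.pi/2)
E
done
```

```text
clock: 13.8
position: [0.4842, -0.2236, 0.1162]
tool_rot: [1.46, 1.569, -0.32]
force: [2.5, -1.6, 7.0]
grip_width: 0.0132
t 13.80 pos [ 0.4842 -0.2236  0.1162] jaw deg -12.04 F [ 2.5 -1.6  7. ] M [-0.26 -0.32 -0.1 ] w 0.0132 q7 -0.23
toolx [ 0.002 -0.001 -1.   ]
turn deg 4.68 shift(now axes) mm [ 0.7 -0.4 -0.1] shift(after turn) [ 0.7 -0.4 -0.1] alt turn +-180: -175.3
clock: 14.05
position: [0.4843, -0.2236, 0.1162]
tool_rot: [1.485, 1.569, -0.279]
force: [1.7, -1.2, 7.0]
grip_width: 0.0132
t 14.05 pos [ 0.4843 -0.2236  0.1162] jaw deg -11.05 F [ 1.7 -1.2  7. ] M [-0.24 -0.28 -0.29] w 0.0132 q7 -0.21
toolx [ 0.002 -0.    -1.   ]
turn deg 5.66 shift(now axes) mm [ 0.7 -0.4 -0.1] shift(after turn) [ 0.7 -0.4 -0.1] alt turn +-180: -174.3
```

```bash
python3 -m pendant '[[0,0,0,-1],[0,0,0,0]]';python3 - <<'E'
from h import *
from workcell import grab_frame
go([.4839,-.2234,.1155],1.279-np.pi/2)
f=grab_frame("wrist");crop(f["img"],260,190,120,110,6,"pics/w9.png")
E
```

```text
clock: 14.3
position: [0.4843, -0.2236, 0.1162]
tool_rot: [1.481, 1.569, -0.266]
force: [0.6, -1.4, 7.2]
grip_width: 0.0128
t 14.30 pos [ 0.4843 -0.2236  0.1162] jaw deg -10.07 F [ 0.6 -1.4  7.2] M [-0.24 -0.29 -0.54] w 0.0128 q7 -0.20
toolx [ 0.002 -0.    -1.   ]
turn deg 6.64 shift(now axes) mm [ 0.7 -0.4 -0.1] shift(after turn) [ 0.7 -0.4 -0.1] alt turn +-180: -173.4
```

View pics/w9.png

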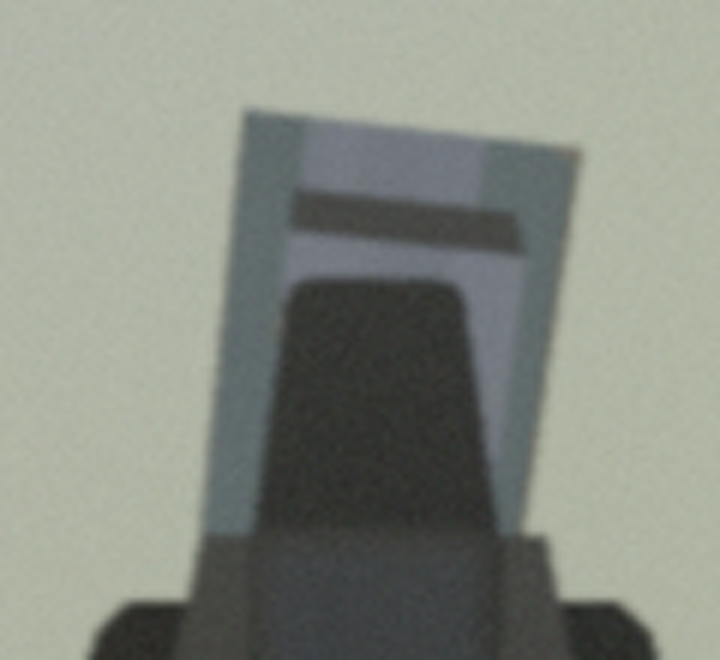

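```bash
python3 -m pendant '[[0,0,0,3],[0,0,0,0],[-2,0,0,0],[-2,0,0,0],[-2,0,0,0],[0,0,0,0]]' && python3 -m pendant '[[-3,0,0,0],[-3,0,0,0],[-4,0,0,0],[-10,0,0,0],[-35,0,0,0],[0,0,0,0]]'
python3 - <<'E'
from h import *
from workcell import grab_frame
f=grab_frame("wrist");crop(f["img"],220,150,200,150,4,"pics/w10.png")
f=grab_frame("scene");crop(f["img"],220,170,130,130,4.5,"pics/s10.png")
go([.5407,-.0069,.172],-.1698+np.pi/2)
E
```

```text
clock: 15.1
position: [0.4839, -0.2233, 0.1219]
tool_rot: [1.787, 1.57, -0.011]
force: [4.4, -1.1, -0.6]
grip_width: 0.0132
clock: 15.85
position: [0.4843, -0.2235, 0.1791]
tool_rot: [1.294, 1.568, -0.504]
force: [0.3, -0.0, -2.3]
grip_width: 0.0131
t 15.95 pos [ 0.4832 -0.2233  0.177 ] jaw deg -13.04 F [-0.4  0.7 -2. ] M [ 0.   -0.05  0.02] w 0.0131 q7 -0.19
toolx [-0. -0. -1.]
turn deg 86.68 shift(now axes) mm [   4.9    7.1 -223.8] shift(after turn) [   4.9 -223.   -20.1] alt turn +-180: -93.3
```

View pics/w10.png

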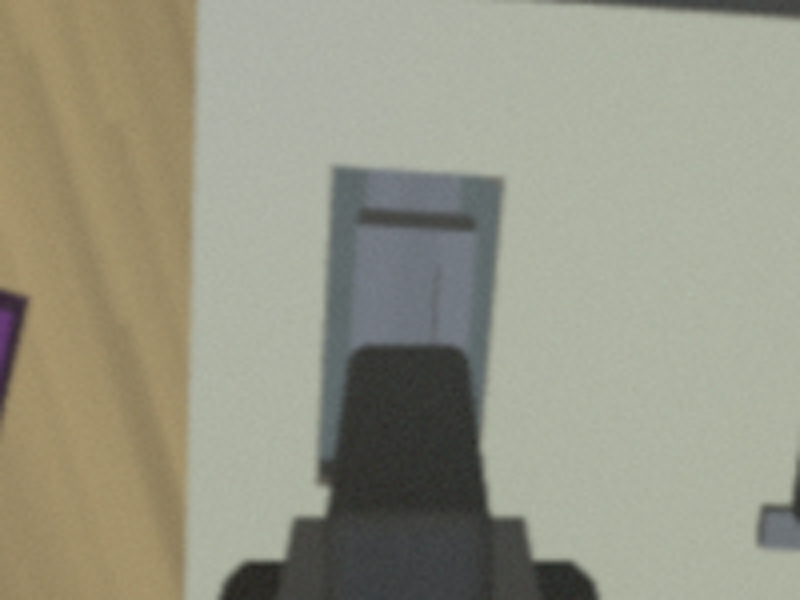

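View pics/s10.png

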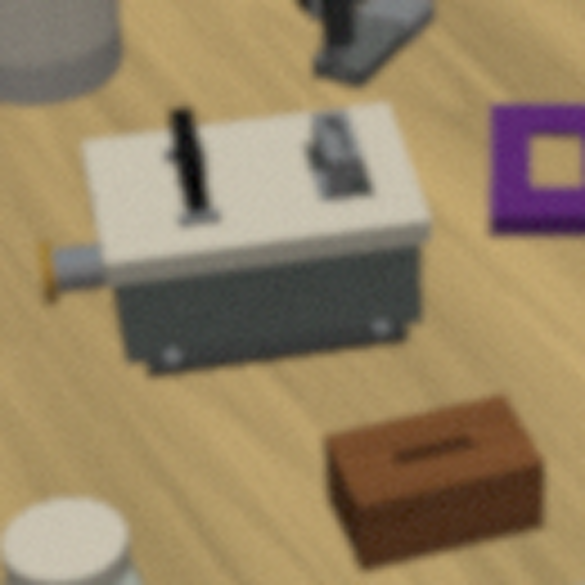

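```bash
python3 -m pendant '[[0,0,0,9.6],[0,0,0,9.6],[0,0,0,9.6],[0,0,0,9.6],[0,0,0,9.6],[0,0,0,9.6],[0,0,0,9.6],[0,0,0,9.6],[0,0,0,9.9],[0,0,0,0]]' && python3 -m pendant '[[0,-50,-4,0],[0,-56,-5,0],[0,-56,-5,0],[0,-50,-5,0],[0,-11,-1,0],[0,0,0,0],[0,0,0,0]]'
python3 - <<'E'
from h import *
go([.5407,-.0069,.09],-.1698+np.pi/2)
E
```

```text
clock: 17.2
position: [0.4831, -0.2229, 0.1761]
tool_rot: [0.057, 1.569, 3.03]
force: [0.1, -0.3, -0.9]
grip_width: 0.0124
clock: 18.08
position: [0.5406, -0.0084, 0.1766]
tool_rot: [0.98, 1.57, -2.332]
force: [-0.2, -0.5, -1.8]
grip_width: 0.0129
t 18.07 pos [ 0.5406 -0.0084  0.1766] jaw deg -99.76 F [-0.2 -0.5 -1.8] M [-0.08 -0.04  0.04] w 0.0129 q7 -1.93
toolx [-0.001 -0.001 -1.   ]
turn deg -0.03 shift(now axes) mm [86.6 -1.6  0.1] shift(after turn) [86.6 -1.6  0.1] alt turn +-180: 180.0
```

```bash
python3 -m pendant '[[20,-1.6,0,0],[35,0,0,0],[30,0,0,0],[8,0,0,0],[0,0,0,0]]'
python3 - <<'E'
from h import *
from workcell import grab_frame
go([.5407,-.0069,.08],-.1698+np.pi/2)
f=grab_frame("wrist");cv2.imwrite("pics/w11.png",f["img"][:,:,::-1])
f=grab_frame("scene");crop(f["img"],260,200,110,110,5,"pics/s11.png")
E
```

```text
clock: 18.7
position: [0.5412, -0.006, 0.0841]
tool_rot: [0.805, 1.57, -2.508]
force: [0.4, 0.0, -1.1]
grip_width: 0.013
t 18.70 pos [ 0.5412 -0.006   0.0841] jaw deg -99.77 F [ 0.4  0.  -1.1] M [-0.01  0.02 -0.07] w 0.0130 q7 -1.97
toolx [-0. -0. -1.]
turn deg -0.04 shift(now axes) mm [4.1 1.  0.4] shift(after turn) [4.1 1.  0.4] alt turn +-180: 180.0
```

View pics/w11.png

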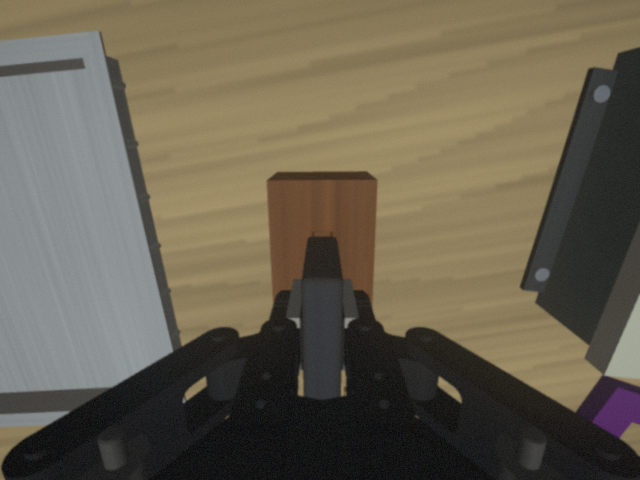

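View pics/s11.png

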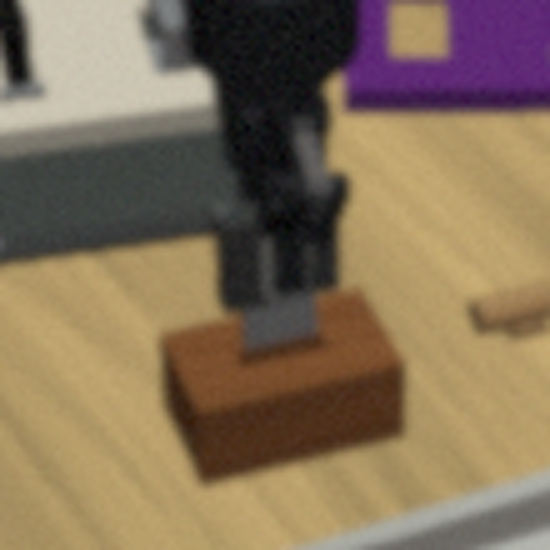

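Over the slot, with the slot end visible at (322,233) just behind the key. I'll insert it with a small +y correction.

```bash
python3 -m pendant '[[4,0.9,0,0],[5,0,0,0],[0,0,0,0]]' && python3 -m pendant '[[6,0,0,0],[6,0,0,0],[0,0,0,0]]'
python3 - <<'E'
from h import *
go([.5407,-.0069,.0525],-.1698+np.pi/2)
E
```

```text
clock: 19.18
position: [0.5409, -0.0061, 0.0745]
tool_rot: [0.168, 1.57, 3.14]
force: [-0.2, 0.5, -1.9]
grip_width: 0.0126
clock: 19.55
position: [0.5408, -0.0061, 0.0622]
tool_rot: [0.192, 1.57, -3.12]
force: [0.8, 0.2, -1.3]
grip_width: 0.0128
t 19.55 pos [ 0.5408 -0.0061  0.0622] jaw deg -99.73 F [ 0.8  0.2 -1.3] M [ 0.01 -0.05 -0.02] w 0.0128 q7 -1.98
toolx [-0.001 -0.    -1.   ]
turn deg -0.00 shift(now axes) mm [ 9.7  0.8 -0.1] shift(after turn) [ 9.7  0.8 -0.1] alt turn +-180: 180.0
```

```bash
python3 -m pendant '[[4,0.5,0,0],[4,0,0,0],[0,0,0,0]]' && python3 -m pendant '[[1,0,0,0],[0,0,0,0]]'&& python3 -m pendant '[[1,0,0,0],[0,0,0,0]]'
```

```text
clock: 19.92
position: [0.5408, -0.0066, 0.0545]
tool_rot: [0.206, 1.57, -3.105]
force: [0.9, -0.7, -0.3]
grip_width: 0.0131
clock: 20.18
position: [0.5411, -0.0066, 0.0538]
tool_rot: [-2.37, 1.571, 0.601]
force: [0.4, -0.1, -1.4]
grip_width: 0.0128
clock: 20.42
position: [0.541, -0.0066, 0.0528]
tool_rot: [-0.087, 1.571, 2.885]
force: [-0.3, 0.2, -1.1]
grip_width: 0.0127
```

```bash
python3 -m pendant '[[0.7,0,0,0],[0,0,0,0]]'&& python3 -m pendant '[[0.5,0,0,0],[0,0,0,0]]'
```

```text
clock: 20.68
position: [0.5411, -0.0066, 0.0525]
tool_rot: [-3.114, 1.571, -0.142]
force: [-3.3, 0.0, 7.6]
grip_width: 0.0128
clock: 20.92
position: [0.5411, -0.0066, 0.0524]
tool_rot: [3.113, 1.57, -0.198]
force: [-5.9, 0.1, 18.9]
grip_width: 0.0132
```

```bash
python3 -m pendant '[[-0.7,0,0,0],[0,0,0,0]]' && python3 -m pendant '[[0,0,0,0],[0,0,0,0],[0,0,0,0],[0,0,0,0],[0,0,0,0]]' 1 40 && python3 -m pendant '[[-20,0,0,0],[-40,0,0,0],[-45,0,0,0],[-30,0,0,0],[0,0,0,0]]'
python3 - <<'E'
from h import *
from workcell import grab_frame
f=grab_frame("wrist");cv2.imwrite("pics/w12.png",f["img"][:,:,::-1])
f=grab_frame("scene");crop(f["img"],220,170,130,130,4.5,"pics/s12.png")
go([.565,-.2485,.18],-.292)
E
```

```text
clock: 21.18
position: [0.5411, -0.0066, 0.0525]
tool_rot: [-2.936, 1.571, 0.036]
force: [-1.3, -1.1, 6.0]
grip_width: 0.013
clock: 21.8
position: [0.541, -0.0066, 0.0523]
tool_rot: [-0.969, 1.571, 2.002]
force: [-0.7, 0.1, 0.1]
grip_width: 0.0853
clock: 22.42
position: [0.542, -0.0066, 0.1894]
tool_rot: [-2.931, 1.567, 0.041]
force: [0.4, 0.2, -0.2]
grip_width: 0.0855
t 22.52 pos [ 0.5408 -0.0066  0.187 ] jaw deg -99.74 F [ 0.3 -0.3  0.3] M [ 0.03 -0.02 -0.03] w 0.0851 q7 -1.93
toolx [-0. -0. -1.]
turn deg -83.01 shift(now axes) mm [  7.1 234.3 -64.7] shift(after turn) [  7.1  92.8 224.7] alt turn +-180: 97.0
```

View pics/w12.png

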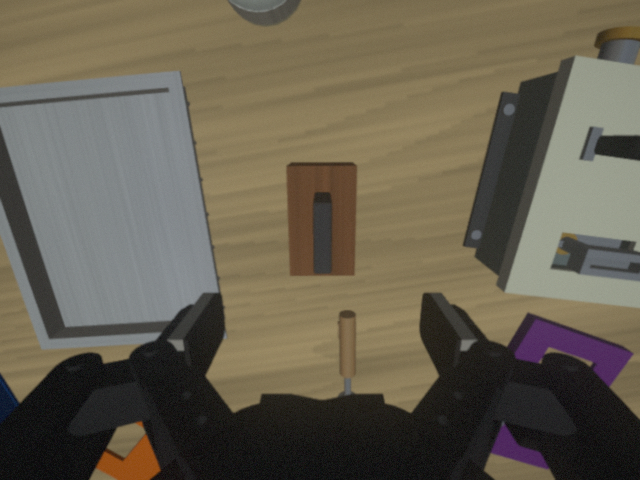

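View pics/s12.png

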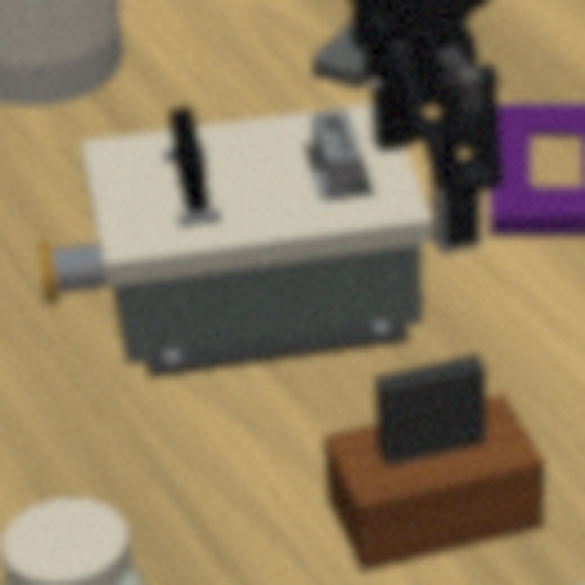

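```bash
python3 -m pendant '[[0,0,0,-9.2],[0,0,0,-9.2],[0,0,0,-9.2],[0,0,0,-9.2],[0,0,0,-9.2],[0,0,0,-9.2],[0,0,0,-9.2],[0,0,0,-9.2],[0,0,0,-9.4],[0,0,0,0]]' && python3 -m pendant '[[0,20,50,0],[0,22,55,0],[0,22,55,0],[0,22,50,0],[0,7,14,0],[0,0,0,0],[0,0,0,0]]'
python3 - <<'E'
from h import *
from workcell import grab_frame
f=grab_frame("wrist");cv2.imwrite("pics/w13.png",f["img"][:,:,::-1])
go([.5653,-.2479,.081],-.292)
E
```

```text
clock: 23.78
position: [0.5405, -0.0067, 0.1862]
tool_rot: [-1.656, 1.569, 2.764]
force: [0.1, 0.1, -0.6]
grip_width: 0.0854
clock: 24.65
position: [0.5657, -0.2459, 0.1871]
tool_rot: [-2.575, 1.57, 1.846]
force: [0.0, 0.7, -0.5]
grip_width: 0.0855
t 24.70 pos [ 0.5658 -0.246   0.1873] jaw deg -16.66 F [ 0.3  0.4 -0.5] M [-0.02 -0.01 -0.01] w 0.0851 q7 -0.24
toolx [-0.     0.001 -1.   ]
turn deg 0.07 shift(now axes) mm [1.063e+02 1.000e-01 2.100e+00] shift(after turn) [1.063e+02 1.000e-01 2.100e+00] alt turn +-180: -179.9
```

View pics/w13.png

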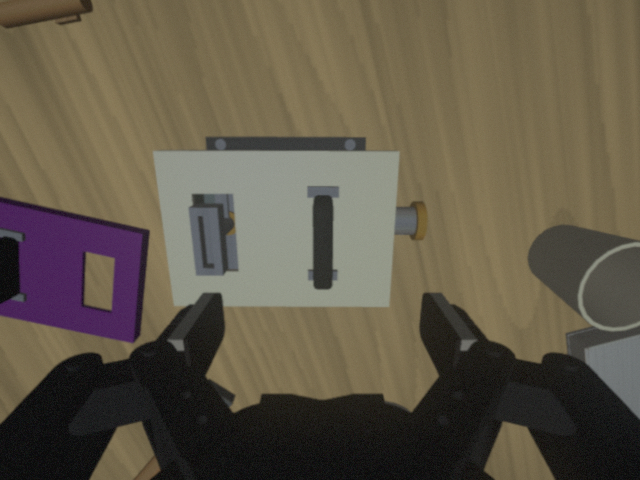

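```bash
python3 -m pendant '[[20,0,2,0],[40,0,0,0],[34,0,0,0],[8,0,0,0],[4,0,0,0],[0,0,0,0]]' 1
python3 - <<'E'
from h import *
from workcell import grab_frame
f=grab_frame("wrist");cv2.imwrite("pics/w14.png",f["img"][:,:,::-1])
go([.5653,-.2479,.081],-.292)
E
```

```text
clock: 25.45
position: [0.5655, -0.2498, 0.0821]
tool_rot: [1.538, 1.57, -0.325]
force: [0.5, -1.1, 0.7]
grip_width: 0.0852
t 25.50 pos [ 0.5655 -0.2499  0.0823] jaw deg -16.73 F [ 0.1  0.7 -0.9] M [ 0.02  0.06 -0.01] w 0.0855 q7 -0.30
toolx [ 0.001 -0.    -1.   ]
turn deg -0.00 shift(now axes) mm [ 1.3 -0.8 -1.8] shift(after turn) [ 1.3 -0.8 -1.8] alt turn +-180: 180.0
```

View pics/w14.png

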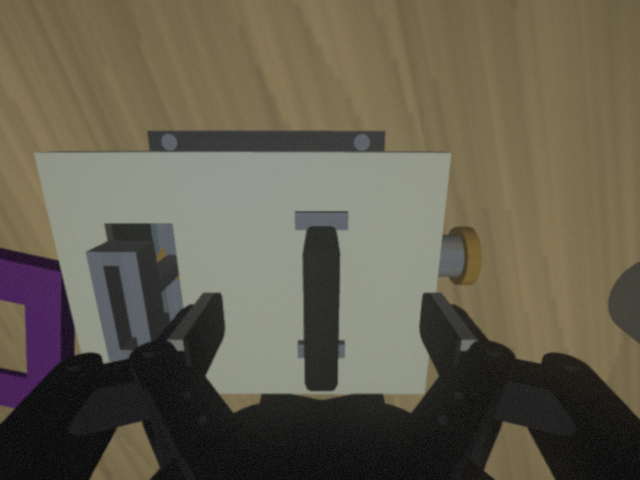

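```bash
python3 -m pendant '[[1,-0.8,-1.6,0],[0,0,0,0]]' && python3 -m pendant '[[0,0,0,0],[0,0,0,0],[0,0,0,0],[0,0,0,0],[0,0,0,0],[0,0,0,0]]' -1 100 && python3 -m pendant '[[-3,0,0,0],[-3,0,0,0],[-4,0,0,0],[0,0,0,0]]'; python3 - <<'E'
from h import *
from workcell import grab_frame
f=grab_frame("scene");crop(f["img"],220,150,130,130,4.5,"pics/s15.png")
go([.603,.198,.17],-.097)
E
```

```text
clock: 25.75
position: [0.5648, -0.2479, 0.0807]
tool_rot: [1.511, 1.57, -0.351]
force: [-0.2, 0.2, -0.0]
grip_width: 0.0858
clock: 26.5
position: [0.5649, -0.248, 0.0805]
tool_rot: [1.637, 1.57, -0.226]
force: [-0.8, -0.7, 6.0]
grip_width: 0.0125
clock: 27.0
position: [0.5649, -0.2481, 0.0906]
tool_rot: [1.548, 1.57, -0.315]
force: [-0.2, 0.1, -2.4]
grip_width: 0.0128
t 27.05 pos [ 0.5647 -0.2481  0.0904] jaw deg -16.74 F [ 0.2  0.5 -1.8] M [-0.07 -0.08 -0.  ] w 0.0127 q7 -0.29
toolx [ 0. -0. -1.]
turn deg -11.18 shift(now axes) mm [ -79.6  -91.8 -438.2] shift(after turn) [ -79.6   -5.1 -447.7] alt turn +-180: 168.8
```

View pics/s15.png

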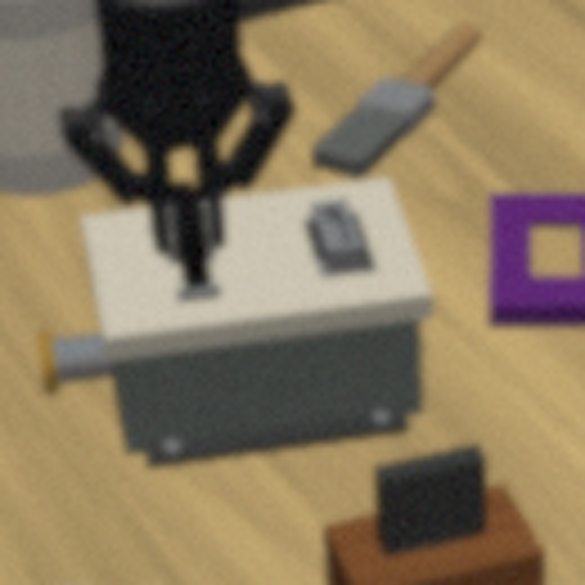

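```bash
python3 -m pendant '[[-15,0,0,0],[-25,0,0,0],[-30,0,0,0],[-12,0,0,-4],[0,0,0,-4],[0,0,0,-3.2],[0,0,0,0]]' && python3 -m pendant '[[0,-0.5,-20,0],[0,-0.5,-40,0],[0,-0.5,-48,0],[0,-0.5,-48,0],[0,-0.5,-48,0],[0,-0.5,-48,0],[0,-0.5,-48,0],[0,-0.5,-48,0],[0,-0.5,-45,0],[0,-0.5,-35,0],[0,0,-18,0],[0,0,0,0]]'; python3 - <<'E'
from h import *
from workcell import grab_frame
f=grab_frame("scene");crop(f["img"],200,120,266,200,3,"pics/s16.png")
f=grab_frame("top");crop(f["img"],100,120,266,200,3,"pics/t16.png")
go([.603,.198,.05],-.097)
E
```

```text
clock: 27.92
position: [0.5647, -0.2481, 0.1731]
tool_rot: [1.44, 1.57, -0.228]
force: [0.5, -0.2, -2.3]
grip_width: 0.0124
clock: 29.42
position: [0.6023, 0.1977, 0.1724]
tool_rot: [-2.718, 1.57, 1.899]
force: [-0.4, -0.7, -2.7]
grip_width: 0.0123
t 29.52 pos [0.6027 0.1952 0.1722] jaw deg -5.60 F [-0.5 -0.  -2.3] M [-0.03 -0.06 -0.02] w 0.0128 q7 -0.81
toolx [-0.    -0.001 -1.   ]
turn deg -0.04 shift(now axes) mm [122.2   0.   -2.9] shift(after turn) [122.2   0.   -2.9] alt turn +-180: 180.0
```

View pics/s16.png

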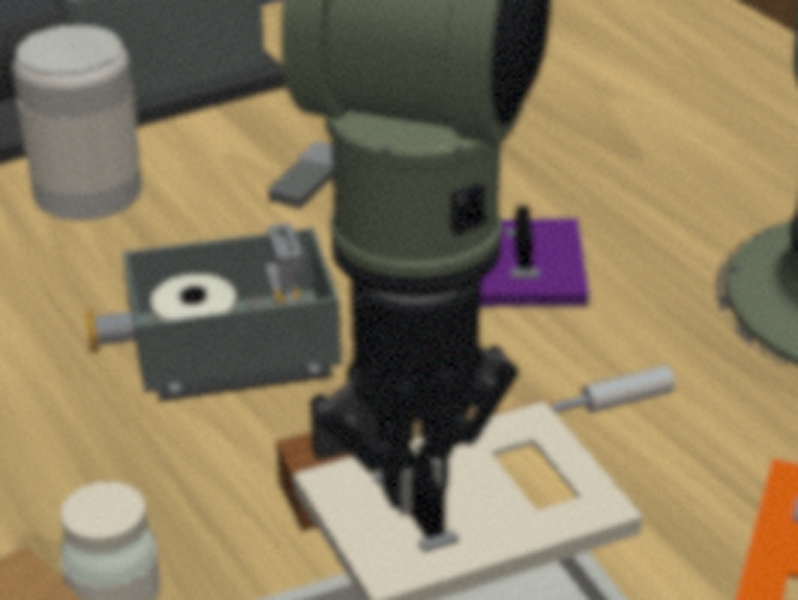

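View pics/t16.png

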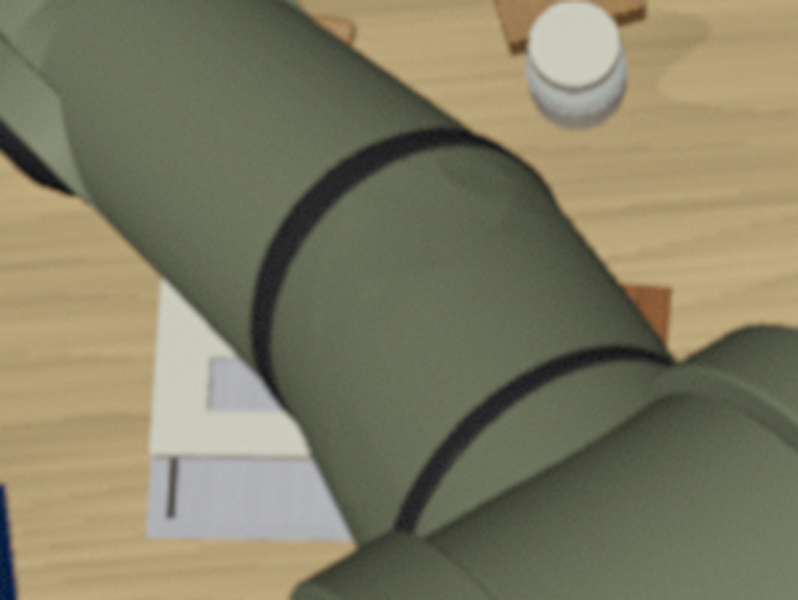

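```bash
python3 -m pendant '[[15,0,-2.9,0],[30,0,0,0],[35,0,0,0],[25,0,0,0],[12,0,0,0],[0,0,0,0]]'; python3 - <<'E'
from h import *
from workcell import grab_frame
f=grab_frame("scene");crop(f["img"],250,240,200,150,4,"pics/s17.png")
f=grab_frame("wrist");cv2.imwrite("pics/w17.png",f["img"][:,:,::-1])
go([.603,.198,.0245],-.097)
E
```

```text
clock: 30.28
position: [0.6027, 0.1988, 0.0546]
tool_rot: [-1.19, 1.57, -2.858]
force: [-0.4, 0.5, -1.2]
grip_width: 0.0127
t 30.38 pos [0.6035 0.1993 0.0561] jaw deg -5.55 F [-0.3 -0.7 -1.5] M [-0.   -0.    0.01] w 0.0124 q7 -0.89
toolx [ 0.001  0.    -1.   ]
turn deg 0.00 shift(now axes) mm [31.6 -0.4  1.3] shift(after turn) [31.6 -0.4  1.3] alt turn +-180: -180.0
```

View pics/s17.png

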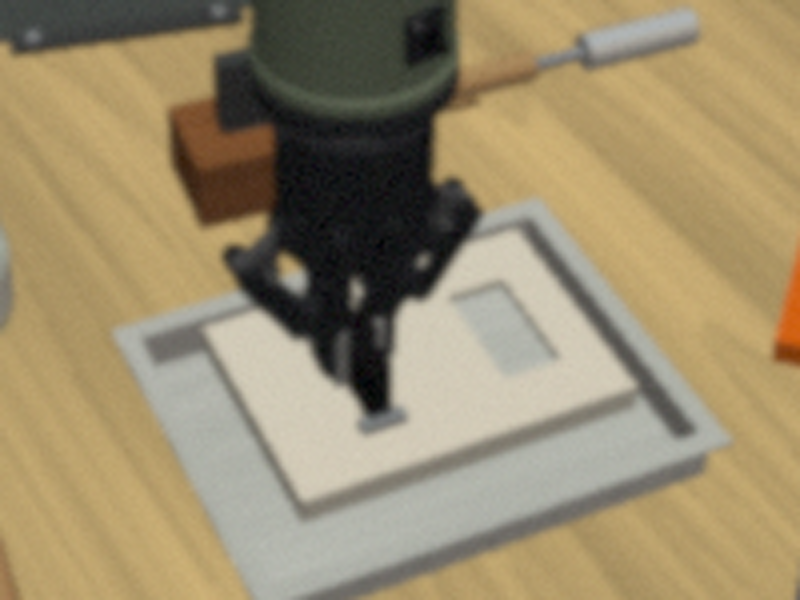

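View pics/w17.png

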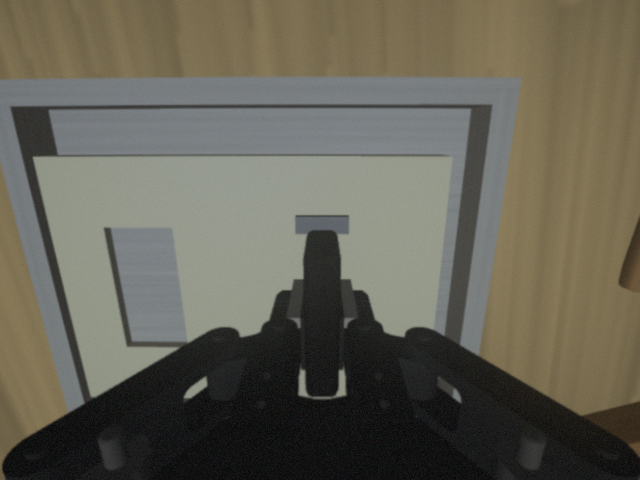

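```bash
python3 - <<'E'
from h import *
from workcell import grab_frame,bot
f=grab_frame("wrist"); o=bot.observe(); R=Ro.from_euler('xyz',o["tool_rot"]).as_matrix();p0=o["position"]
L=lambda p,z:(R.T@(atz(f,p,z)-p0)*1000).round(1)
print("tray rim inner corners",L((12,107),.028),L((491,104),.028), "floor corners", L((48,110),.004),L((470,110),.004))
z=p0[2]-.0205+.015
print("cover",L((34,157),z),L((452,155),z), "z",p0)
E
```

```text
tray rim inner corners [  28.1 -149.3  -85.6] [ 28.4  81.2 -86.2] floor corners [  52.1 -150.4  -85.8] [ 52.4  81.4 -85.2]
cover [   5.4 -124.8  -63.2] [  5.6  56.3 -63.6] z [0.60354204 0.19937099 0.05627247]
```

```bash
python3 -m pendant '[[10,0,1,0],[10,0,0,0],[5,0,0,0],[0,0,0,0]]' && python3 -m pendant '[[2,0,0,0],[1.5,0,0,0],[0,0,0,0]]'  && python3 -m pendant '[[1,0,0,0],[0,0,0,0]]'  && python3 -m pendant '[[1,0,0,0],[0,0,0,0]]'
```

```text
clock: 30.92
position: [0.6026, 0.1982, 0.0297]
tool_rot: [-1.195, 1.57, -2.862]
force: [-0.7, 0.4, -3.0]
grip_width: 0.0124
clock: 31.3
position: [0.6029, 0.1983, 0.0268]
tool_rot: [2.33, 1.571, 0.662]
force: [0.4, -0.1, -2.2]
grip_width: 0.0121
clock: 31.55
position: [0.6029, 0.1982, 0.0258]
tool_rot: [-1.116, 1.571, -2.783]
force: [-0.4, 0.2, -2.5]
grip_width: 0.0128
clock: 31.8
position: [0.6029, 0.1982, 0.0247]
tool_rot: [-1.435, 1.571, -3.102]
force: [-0.5, -0.7, -2.0]
grip_width: 0.0127
```

```bash
python3 -m pendant '[[0.7,0,0,0],[0,0,0,0]]'; python3 -m pendant '[[0.5,0,0,0],[0,0,0,0]]'
```

```text
clock: 32.05
position: [0.6029, 0.1982, 0.0245]
tool_rot: [0.759, 1.571, -0.908]
force: [-2.7, -1.6, 6.3]
grip_width: 0.0125
clock: 32.3
position: [0.6029, 0.1983, 0.0245]
tool_rot: [1.096, 1.57, -0.571]
force: [-6.2, -3.3, 14.8]
grip_width: 0.0123
```

```bash
python3 -m pendant '[[-0.6,0,0,0],[0,0,0,0]]' && python3 -m pendant '[[0,0,0,0],[0,0,0,0],[0,0,0,0],[0,0,0,0],[0,0,0,0]]' 1 40 && python3 -m pendant '[[-15,0,0,0],[-40,0,0,0],[-50,0,0,0],[-50,0,0,0],[-40,0,0,0],[0,0,0,0],[0,0,0,0]]'
python3 - <<'E'
from h import *
from workcell import grab_frame
f=grab_frame("scene");cv2.imwrite("pics/s18.png",f["img"][:,:,::-1])
f=grab_frame("wrist");cv2.imwrite("pics/w18.png",f["img"][:,:,::-1])
crop(f["img"],0,60,640,420,1.2,"pics/w18c.png")
go([.603,.198,.0245],-.097)
E
```

```text
clock: 32.55
position: [0.603, 0.1983, 0.0246]
tool_rot: [1.635, 1.571, -0.032]
force: [-3.5, -1.4, 7.1]
grip_width: 0.0125
clock: 33.17
position: [0.6029, 0.1983, 0.0242]
tool_rot: [-3.086, 1.571, 1.53]
force: [0.0, -0.3, 0.7]
grip_width: 0.0854
clock: 34.05
position: [0.6027, 0.1981, 0.2194]
tool_rot: [0.674, 1.571, -0.994]
force: [-0.6, -0.6, 0.1]
grip_width: 0.0857
t 34.15 pos [0.6025 0.198  0.2185] jaw deg -5.53 F [-0.3  0.2  0.1] M [-0.02  0.02 -0.02] w 0.0854 q7 -0.79
toolx [-0.001 -0.    -1.   ]
turn deg 0.03 shift(now axes) mm [ 1.94e+02  8.00e-01 -1.00e-01] shift(after turn) [ 1.94e+02  8.00e-01 -1.00e-01] alt turn +-180: -180.0
```

View pics/s18.png

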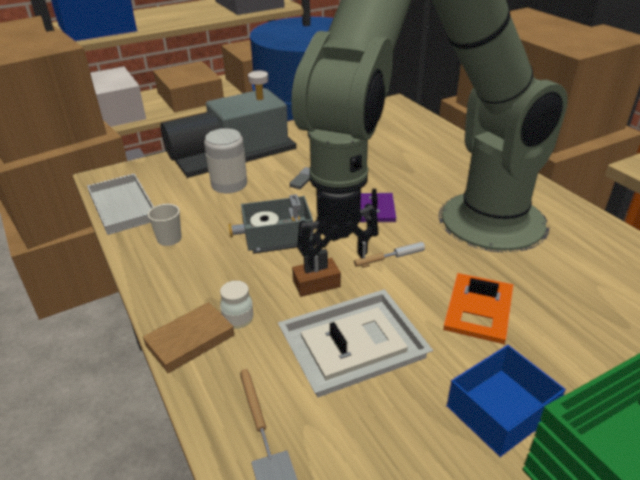

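View pics/w18.png

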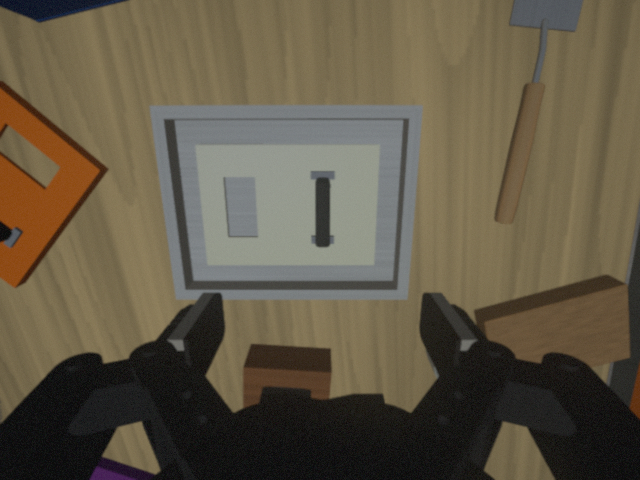

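The cover lies flat and centred in the tray with its grip up, at wrist (290,205) and scene (352,338). The key stands in its block at scene (316,265), the jar is upright at (236,303), and the box is open with its fastener up. The arm touches nothing, so I'm handing in.

```bash
python3 -c "
from workcell import job_done
print(job_done())"
```

```text
the job is handed in; nothing more can be done
None
```

The filter box is open and the job was handed in after about 34 s of the 72 s allowed.

- **Unlocking:** I fitted the key into the fastener, pushed it down with about 8.6 N and turned it counter-clockwise to its stop. The torque rose to about 0.5 N m at the stop, and the fastener sprang back up in line with the cover's hole.
- **Key and cover:** I stood the key back in its block until its shoulders rested on the top. I then lifted the cover by its black grip and set it down gently in the foil tray.

**Last checks:** The final pictures show the cover flat and grip up, with roughly 22–25 mm clear of the tray sides measured just before I set it down. They also show the key in its slot, the jar standing, the look-alikes untouched and the gripper clear of everything.

**Disagreements:**
- The fixed cameras and the wrist camera differed by 1–2 mm in the plane, and heights from the two together came out 5–10 mm low. I corrected for the offset using the position where the gripper closed on the key.
- On the first try the blade touched down on the head beside the slot, at about 6 N. A slide of about 1 mm dropped it in.
- The 0.12 N m turning torque was hardly visible in the sensor until the stop, so I confirmed from pictures that the fastener was turning.

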